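Clear the pot lid and put the dumpling tools away

ROBOT

A 6-joint arm with a two-finger parallel gripper is mounted at the origin on the work surface. World frame = base frame: x ahead of the robot, y to its left, z up, the work surface at z = 0. Lengths are in m, angles in rad, forces in N, time in s.
With the tool pointing down it reaches from about 0.35 to 0.975 m from the base axis. Payload 4.9 kg.
Tool frame: the origin (TCP) lies at the very end of the fingers, on their centre line; the grasp point (between the pads) lies behind it (manip.grip_depth is the z of the grasp point in the tool frame, in m); z points along the fingers, y is the direction in which the jaws open and shut (so a half turn about z gives the same grasp; the last joint's range is limited). The gripper opens to 85 mm and grips with 20 to 120 N. Pads are 22 mm wide; open, the fingers measure 114 mm over their backs; the gripper's body (76 mm by 85 mm) begins 54 mm behind the grasp point. The pads swing forward as they close: fully open they stand 13 mm farther back than shut.
Start: joints at [-1.349, 0.053, 1.613, -0, 1.476, -0.119], TCP at [0.209, -0.589, 0.231] pointing down, gripper open.
Joint ranges: [-3.01, 3.01], [-1.01, 2.22], [0.06, 2.58], [-1.02, 4.17], [0.09, 2.62], [-3.14, 3.14]. Speed limits (rad/s): [2.57, 2.57, 3.14, 3.14, 3.14, 3.14].

INTERFACE

Orientations are given as a unit quaternion [w, x, y, z].
In Python, from plant import state, optics, manip, silhouettes, place_of gives the robot as it stands. The module is installed in compiled form; this text tells all that it offers.
- The arm moves only by the tool jog_arm, never from a script. Its argument "increments" is a list of rows, each an object with "slide": the shift along the tool's x, y, z in mm, a list of three; "rotation": the turn, a rotation vector about the tool's x, y, z in degrees, a list of three. A call has 1 to 20 rows; each row shifts and turns the commanded pose from where the row before left it, along the tool's axes as they then stand; what a row does not reach is not made up. A row lasts 1/12 s, in which the tool goes at most 41.7 mm and 7.16 degrees, less where a joint would pass 70% of its speed; a pose out of reach is approached as far as the arm can. A call with a gripper value outside its range is refused whole. "fingers" is the opening, from 0 (shut) to 1 (fully open), set as the call begins (left out, the last holds). The fingers move at their own pace and stop on an object; the grip force is fixed at half the most. Time passes only in rows, so rows that do not move let the fingers close. It gives the time, the measured TCP pose, the force and the opening at its end, in the units of the state.
- state(): the state, without advancing time (a new reading comes with each control period).
- optics.grab_frame(name): name is "scene" or "side" or "wrist"; returns a dict with "frame" (400x640x3 uint8, blue, green, red), "camera_matrix" (3x3 intrinsics, pixels), "R" (3x3) and "t" (3): a world point X has camera coordinates R X + t. Camera axes: x right, y down, z forward; pixel columns grow to the right and rows downward; lengths in m; the calibration is good to about 2 mm. A picture is of the moment at which its call begins. There is no depth.
- manip.job_done(): hands the job in, once; it reports no verdict.
Trained networks look in the newest picture that a camera, given by its name, has taken for a name from the list of things; names that differ only in an ending like _2 or _b are one class to them, and where a whole thing is asked for, a point or a joint stands for the part that bears it (a point fixed in the world has none). Each returns a list of dicts, best first, with "score" (0 to 1); they miss things now and then, are a little off and sometimes report something else, mostly with a low value. They report only what shows in the picture. A call takes as long as a camera call. They do not tell look-alikes from the thing itself.
- silhouettes(thing, camera): "mask" (400x640 bool, what is visible of it) and "bbox" ([left, top, right, bottom] in pixels, round what is visible of it).
- place_of(thing, camera): "uv" ([column, row] in pixels: a listed point, or the origin of a listed thing).
The state is a dict: "time": time; "joint_pos": joint angles; "joint_vel": joint speeds; "joint_efforts": joint torques, N m; "tool_pos": TCP position; "tool_rot": TCP orientation; "contact_force": force on the tool from outside, world axes, zero at the start; "ft_torque": the same for the moment, N m; "gripper_width": opening from 0.0 (shut) to 1.0 (fully open).
Only numpy, scipy, OpenCV 4.12 (cv2) and the standard library are available. Lean on these libraries where they do the work, as an engineer would, in place of code of your own. Each camera call takes 0.05 s, during which the arm holds its last target.

TASK

The pot lid is lying on the open trays of the low stand: lift it off and set it flat, knob up, on the cork mat. Then put every dumpling tool on the table into the tray slot of its handle's colour, lying flat along the slot (either end first), and push both trays fully home; leave everything else where it stands.

Things in the scene. Friction and masses are not known exactly. Their poses are not given: they have to be found in the camera images.
- tool_red: dumpling tool with a red plastic handle and a steel pastry wheel (34 mm diameter, standing on edge); 115 mm long, 90 g, on the table or absent. Origin: middle of its length, on its underside; x from handle to head, z up. The handle is a rounded bar 24 mm wide (y), 28 mm high (z), from x = -57 to +7 mm; grip it near x = -20 mm
- tool_yellow: dumpling tool with a yellow plastic handle and a flat steel spreading blade, 28 mm wide; 115 mm long, 90 g, on the table or absent. Origin: middle of its length, on its underside; x from handle to head, z up. The handle is a rounded bar 24 mm wide (y), 28 mm high (z), from x = -57 to +7 mm; grip it near x = -20 mm
- tool_green: dumpling tool with a green plastic handle and a small steel filling scoop, 35 mm across and 16 mm high; 115 mm long, 90 g, on the table or absent. Origin: middle of its length, on its underside; x from handle to head, z up. The handle is a rounded bar 24 mm wide (y), 28 mm high (z), from x = -57 to +7 mm; grip it near x = -20 mm
- tool_blue: dumpling tool with a blue plastic handle and a wide pastry brush head, 30 mm wide, 20 mm high; 115 mm long, 90 g, on the table or absent. Origin: middle of its length, on its underside; x from handle to head, z up. The handle is a rounded bar 24 mm wide (y), 28 mm high (z), from x = -57 to +7 mm; grip it near x = -20 mm
- slot_red (a point): storage slot with a red floor and a red mark on the tray front (left tray, left slot seen from the robot). Point: centre of the slot's floor; x along the slot, into the stand; y left, z up. 145 mm long (x), 53 mm wide (y); side walls 5 mm thick, 10 mm high above the floor. Slots in a tray are 58 mm apart
- slot_yellow (a point): storage slot with a yellow floor and a yellow mark on the tray front (left tray, right slot seen from the robot). Point: centre of the slot's floor; x along the slot, into the stand; y left, z up. 145 mm long (x), 53 mm wide (y); side walls 5 mm thick, 10 mm high above the floor. Slots in a tray are 58 mm apart
- slot_green (a point): storage slot with a green floor and a green mark on the tray front (right tray, left slot seen from the robot). Point: centre of the slot's floor; x along the slot, into the stand; y left, z up. 145 mm long (x), 53 mm wide (y); side walls 5 mm thick, 10 mm high above the floor. Slots in a tray are 58 mm apart
- slot_blue (a point): storage slot with a blue floor and a blue mark on the tray front (right tray, right slot seen from the robot). Point: centre of the slot's floor; x along the slot, into the stand; y left, z up. 145 mm long (x), 53 mm wide (y); side walls 5 mm thick, 10 mm high above the floor. Slots in a tray are 58 mm apart
- tray_left (a joint): the left pull-out tray of the low stand: 0 is fully home, grows as it is pulled out towards the robot, up to 0.155 m; friction about 1.5 N, stays where it is left. Starts pulled out
- tray_left_bar (a point): middle of the steel bar handle on that tray's front: a bar of about 10 mm along y, 80 mm long, 35 mm in front of the 44 mm high tray front, 32 mm above the table. x points into the stand (the closing direction). The tray may be pushed at the bar
- tray_right (a joint): the right pull-out tray of the low stand: 0 is fully home, grows as it is pulled out towards the robot, up to 0.155 m; friction about 1.5 N, stays where it is left. Starts pulled out
- tray_right_bar (a point): middle of the steel bar handle on that tray's front: a bar of about 10 mm along y, 80 mm long, 35 mm in front of the 44 mm high tray front, 32 mm above the table. x points into the stand (the closing direction). The tray may be pushed at the bar
- stand: low rubberwood stand like a tiny table, fixed; 165 mm deep (x), 300 mm wide (y), top 78 mm above the table, underside 60 mm. Origin: on the table under the middle of its front edge; x points away from the robot side, into the stand. Two trays, one beside the other, slide out of its front
- lid: aluminium pot lid, 130 mm diameter, at first lying over the open trays on their slot walls. Origin: centre of its flat underside, z up. The domed plate is 18 mm high; on it stands a black cylindrical knob, 32 mm diameter, from 18 to 44 mm above the underside. About 180 g
- mat: round cork mat, fixed on the table at the right, 160 mm diameter. Origin: centre of its underside; its top is 8 mm above the table
- jar: squat glass jar with a steel screw-top, 72 mm diameter, 75 mm high, standing on the low stand; not to be disturbed. Origin: centre of its underside
- bowl: blue ceramic bowl, 120 mm across, 50 mm high, behind the tools; not to be disturbed. Origin: centre of its underside
- press: open white plastic dumpling press lying flat, about 230 mm long, 84 mm wide, 15 mm high, beyond the left side of the stand; not to be disturbed. Origin: centre of its underside
- rest: white ceramic chopstick rest, 45 x 16 mm, 10 mm high, lying among the tools; not to be disturbed. Origin: centre of its underside
- canister: green tea canister, 80 mm diameter, 70 mm high, at the right; not to be disturbed. Origin: centre of its underside
Things that resemble listed ones, but are neither listed nor needed, are in the scene too. Several things have the shape of the mat; the one meant has the colours described above.

How it is judged:
By the outcome, as a careful person would: the job done as asked, in the order asked, and still so for the second after the job is handed in, with the robot touching nothing.
Of tool_red, tool_yellow, tool_green, tool_blue only 3 to 4 are there at a start; the rules pass over those that are not, and their reading is None.
At some moment in a run one of tool_red, tool_yellow, tool_green, tool_blue may be knocked a few centimetres aside while the robot is not near it.
Once in a run the grip may slacken for a moment while it holds something.
It also fails if it takes over 210 s, if anything falls off the work surface, if the arm or the gripper's body presses on something with over 40 N, if the wrist force passes 120 N, or if a joint passes its speed limit or range.

## Working session

There is one attempt and no reset: what is moved stays moved. The work goes in short steps, Python scripts to look and compute and a tool call to move; the robot and the scene stay as the last step left them, time stands still between calls to the robot, and variables do not carry over. Pictures are saved under pics/ and viewed, and the job is handed in when it is done.

Besides the shell and the picture viewer there is one more tool, called after ">>>" as a command line: name --argument value ..., lists and objects as JSON in quotes. jog_arm: Moves the arm, as the interface text tells. Its arguments: {"type":"object","properties":{"increments":{"type":"array","items":{"type":"object","properties":{"slide":{"type":"array","items":{"type":"number"}},"rotation":{"type":"array","items":{"type":"number"}}}}},"fingers":{"type":"number"}},"required":["increments"]}

```bash
mkdir -p pics; ls
cat > h.py <<'E'
import numpy as np, cv2
from plant import state, optics, manip, silhouettes, place_of
def snap(c,n=None):
    f=optics.grab_frame(c)
    if n: cv2.imwrite(f'pics/{n}.png',f['frame'])
    return f
def ray(f,uv):
    K,R,t=np.array(f['camera_matrix']),np.array(f['R']),np.array(f['t'])
    d=R.T@np.linalg.solve(K,[uv[0],uv[1],1.]); o=-R.T@t
    return o,d
def atz(f,uv,z):
    o,d=ray(f,uv); return o+d*(z-o[2])/d[2]
def tri(obs):
    A=np.zeros((3,3));b=np.zeros(3);L=[]
    for f,uv in obs:
        o,d=ray(f,uv); d=d/np.linalg.norm(d); P=np.eye(3)-np.outer(d,d); A+=P;b+=P@o; L.append((o,P))
    x=np.linalg.solve(A,b); return x,[np.linalg.norm(P@(x-o))*1000 for o,P in L]
def proj(f,X):
    K,R,t=np.array(f['camera_matrix']),np.array(f['R']),np.array(f['t'])
    c=K@(R@np.array(X)+t); return c[:2]/c[2]
E
python3 - <<'E'
from h import *
np.set_printoptions(precision=4,suppress=True)
s=state();print(s['time'],s['tool_pos'],s['tool_rot'],s['contact_force'],manip.grip_depth)
for c in('scene','side','wrist'):
    f=snap(c,c+'0'); o=-f['R'].T@f['t'] ; print(c,o,f['R'][2])
E
```

```text
pics
0.0 [ 0.2088 -0.5884  0.2301] [-0.001   0.9855  0.1696 -0.0001] [ 0.6062 -0.0237 -0.9056] -0.0187
scene [1.2629 0.7364 0.7969] [-0.5816 -0.573  -0.5774]
side [-0.1052  0.6526  0.912 ] [ 0.5454 -0.5051 -0.6688]
wrist [ 0.2869 -0.5608  0.3738] [-0.306  -0.1064 -0.946 ]
```

View pics/scene0.png

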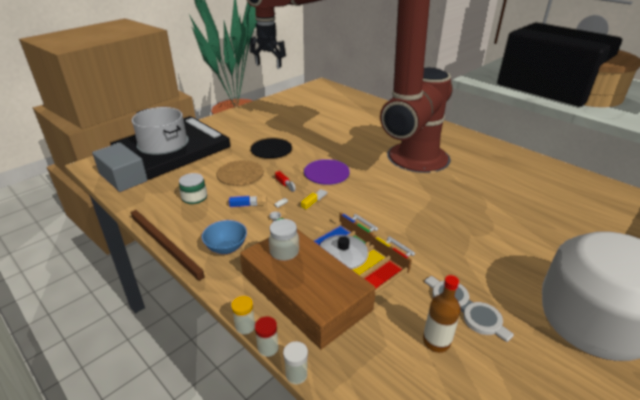

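View pics/side0.png

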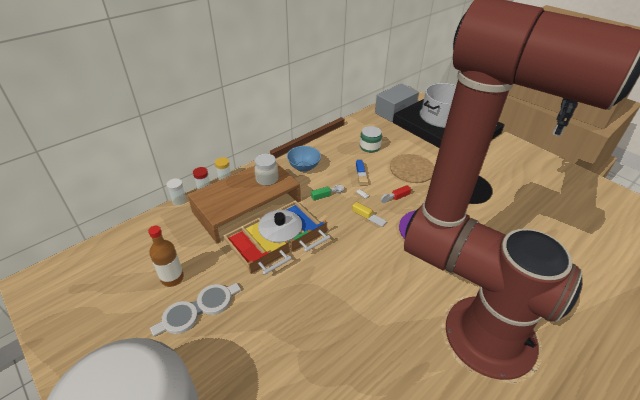

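View pics/wrist0.png

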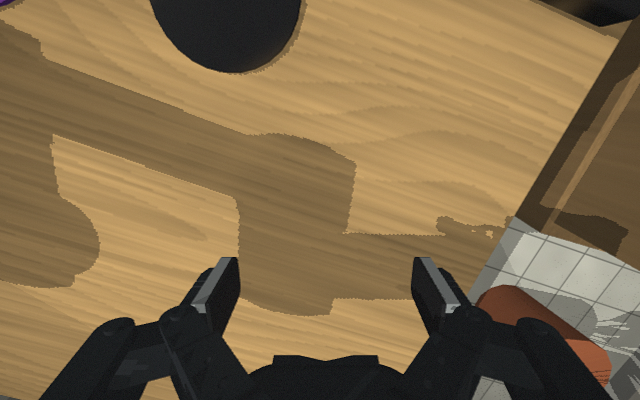

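Run:
```python
from h import *
np.set_printoptions(precision=3,suppress=True)
F={c:snap(c) for c in('scene','side')}
names='tool_red tool_yellow tool_green tool_blue slot_red slot_yellow slot_green slot_blue tray_left_bar tray_right_bar stand lid mat jar bowl press rest canister'.split()
for n in names:
    for c in F:
        for p in place_of(n,c)[:4]:
            print(n,c,np.round(p['uv'],1),round(p['score'],2),'z0:',atz(F[c],p['uv'],0))
```

```text
tool_red scene [283.5 187.9] 0.49 z0: [ 0.492 -0.19   0.   ]
tool_red side [391.1 199.9] 0.57 z0: [ 0.476 -0.184  0.   ]
tool_yellow scene [313.6 197.8] 0.78 z0: [ 0.462 -0.08   0.   ]
tool_yellow scene [195.2 198.6] 0.46 z0: [ 0.732 -0.341  0.   ]
tool_yellow side [366.7 216. ] 0.63 z0: [ 0.477 -0.07  -0.   ]
tool_yellow side [318.1 242.7] 0.43 z0: [0.493 0.118 0.   ]
tool_green scene [280.9 226.3] 0.5 z0: [ 0.632 -0.043  0.   ]
tool_green side [362.6 175.7] 0.72 z0: [ 0.624 -0.203 -0.   ]
tool_green side [330.9 196.8] 0.66 z0: [ 0.616 -0.045 -0.   ]
tool_blue scene [244.7 204.7] 0.72 z0: [ 0.641 -0.204  0.   ]
tool_blue side [361.6 176. ] 0.64 z0: [ 0.626 -0.199  0.   ]
slot_red scene [378.9 275.2] 0.9 z0: [0.586 0.283 0.   ]
slot_red scene [329.5 277.4] 0.47 z0: [0.681 0.2   0.   ]
slot_red side [245.1 250.3] 0.75 z0: [0.609 0.295 0.   ]
slot_yellow scene [359.1 265.9] 0.75 z0: [0.596 0.225 0.   ]
slot_yellow side [263.7 235.5] 0.76 z0: [0.62  0.222 0.   ]
slot_yellow side [365.5 217.3] 0.22 z0: [ 0.475 -0.063  0.   ]
slot_green side [265.3 236. ] 0.7 z0: [0.616 0.219 0.   ]
slot_
[... 1191 characters left out ...]
 -0.08  0.  ]
bowl side [306.3 169.7] 0.96 z0: [ 0.778 -0.075 -0.   ]
press scene [462.5 305.7] 0.98 z0: [0.526 0.486 0.   ]
press side [194.7 310. ] 0.87 z0: [0.528 0.499 0.   ]
rest scene [329.8 276.5] 0.56 z0: [0.678 0.198 0.   ]
rest scene [282.6 205.5] 0.42 z0: [ 0.56  -0.118  0.   ]
rest side [372.1 146.6] 0.61 z0: [ 0.723 -0.356  0.   ]
rest side [362.  192.5] 0.42 z0: [ 0.564 -0.138 -0.   ]
canister scene [193.  200.9] 0.87 z0: [ 0.744 -0.335  0.   ]
canister scene [379.2 277.2] 0.55 z0: [0.591 0.288 0.   ]
canister side [369.9 146.6] 0.91 z0: [ 0.728 -0.35   0.   ]
canister side [305.2 169. ] 0.74 z0: [ 0.783 -0.075  0.   ]
canister side [298.  222.3] 0.34 z0: [ 0.596  0.11  -0.   ]
```

>>> jog_arm --increments '[{"slide": [30, -23, -7]}, {"slide": [30, -23, -7]}, {"slide": [30, -23, -7]}, {"slide": [30, -23, -7]}, {"slide": [30, -23, -7]}, {"slide": [30, -23, -7]}, {"slide": [30, -23, -7]}, {"slide": [30, -23, -7]}, {"slide": [30, -23, -7]}, {"slide": [30, -23, -7]}, {"slide": [30, -23, -7]}, {"slide": [30, -23, -7]}, {"slide": [30, -23, -7]}, {"slide": [30, -23, -7]}, {"rotation": [0, 0, 6.5]}, {"rotation": [0, 0, 6.5]}, {"rotation": [0, 0, 6.5]}, {"slide": [0, 0, 0]}]' --fingers 1

```text
invalid input
```

```bash
cat >> h.py <<'E'
def tcp():
    s=state(); w,x,y,z=s['tool_rot']
    from scipy.spatial.transform import Rotation as Ro
    M=Ro.from_quat([x,y,z,w]).as_matrix()
    return np.array(s['tool_pos']),M,np.degrees(np.arctan2(M[1,0],M[0,0]))
def go(x,y,z,phi=None):
    p,M,ph=tcp()
    d=M.T@(np.array([x,y,z])-p)*1000
    print('t',round(state()['time'],2),'at',np.round(p,4),'phi',round(ph,2),'tilt z',np.round(M[:,2],4))
    print(' slide (current axes)',np.round(d,1),'norm',round(np.linalg.norm(d),1), '' if phi is None else f'rotz {ph-phi:.2f}')
    if phi is not None:
        c,s=np.cos(np.radians(phi)),np.sin(np.radians(phi)); N=np.array([[c,s,0],[s,-c,0],[0,0,-1]])
        print(' slide after turn',np.round(N.T@(np.array([x,y,z])-p)*1000,1))
E
python3 - <<'E'
from h import *
np.set_printoptions(precision=3,suppress=True)
go(.5,-.15,.33,0)
f=snap('wrist','w1')
print(f['camera_matrix'])
for n in 'tool_red tool_yellow tool_green tool_blue mat rest'.split():
    for p in place_of(n,'wrist')[:3]:
        print(n,np.round(p['uv'],1),round(p['score'],2),'z0:',atz(f,p['uv'],0))
E
```

```text
t 2.05 at [ 0.209 -0.589  0.231] phi 19.53 tilt z [ 0. -0. -1.]
 slide (current axes) [ 421.1 -316.5  -98.7] norm 535.9 rotz 19.53
 slide after turn [ 291.1 -439.   -98.7]
[[302.07    0.    325.202]
 [  0.    302.07  197.338]
 [  0.      0.      1.   ]]
```

View pics/w1.png

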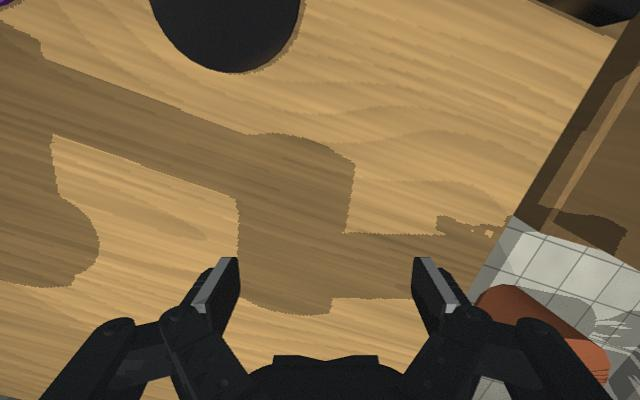

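>>> jog_arm --increments '[{"slide": [30, -23, -7], "rotation": [0, 0, 0]}, {"slide": [30, -23, -7], "rotation": [0, 0, 0]}, {"slide": [30, -23, -7], "rotation": [0, 0, 0]}, {"slide": [30, -23, -7], "rotation": [0, 0, 0]}, {"slide": [30, -23, -7], "rotation": [0, 0, 0]}, {"slide": [30, -23, -7], "rotation": [0, 0, 0]}, {"slide": [30, -23, -7], "rotation": [0, 0, 0]}, {"slide": [30, -23, -7], "rotation": [0, 0, 0]}, {"slide": [30, -23, -7], "rotation": [0, 0, 0]}, {"slide": [30, -23, -7], "rotation": [0, 0, 0]}, {"slide": [30, -23, -7], "rotation": [0, 0, 0]}, {"slide": [30, -23, -7], "rotation": [0, 0, 0]}, {"slide": [30, -23, -7], "rotation": [0, 0, 0]}, {"slide": [30, -23, -7], "rotation": [0, 0, 0]}, {"slide": [0, 0, 0], "rotation": [0, 0, 6.5]}, {"slide": [0, 0, 0], "rotation": [0, 0, 6.5]}, {"slide": [0, 0, 0], "rotation": [0, 0, 6.5]}, {"slide": [0, 0, 0], "rotation": [0, 0, 0]}]' --fingers 1

```text
time: 3.9
tool_pos: [0.4973, -0.1447, 0.3294]
tool_rot: [0.0, 1.0, -0.0, 0.0]
contact_force: [0.4, 0.4, 0.9]
gripper_width: 0.997
```

Run:
```python
from h import *
np.set_printoptions(precision=3,suppress=True)
go(.5,-.15,.33,0)
f=snap('wrist','w1')
for n in 'tool_red tool_yellow tool_green tool_blue mat rest'.split():
    for p in place_of(n,'wrist')[:3]:
        print(n,np.round(p['uv'],1),round(p['score'],2),'z0:',atz(f,p['uv'],0))
```

```text
t 3.9 at [ 0.497 -0.145  0.329] phi -0.02 tilt z [ 0. -0. -1.]
 slide (current axes) [ 2.7  5.3 -0.6] norm 6.0 rotz -0.02
 slide after turn [ 2.7  5.3 -0.6]
tool_red [359.6 160.1] 0.95 z0: [ 0.48  -0.199  0.   ]
tool_yellow [277.7 166.9] 0.55 z0: [ 0.47  -0.069  0.   ]
tool_green [252.3  55.9] 0.84 z0: [ 0.632 -0.041  0.   ]
tool_green [315.9 107. ] 0.66 z0: [ 0.562 -0.131  0.   ]
tool_blue [364.7  54.8] 0.72 z0: [ 0.633 -0.201  0.   ]
mat [334.5 253.1] 0.95 z0: [ 0.314 -0.161  0.   ]
mat [474.  119.2] 0.93 z0: [ 0.543 -0.371  0.   ]
mat [488.3 235.3] 0.66 z0: [ 0.348 -0.427  0.   ]
rest [316.4 106.1] 0.85 z0: [ 0.563 -0.132  0.   ]
rest [363.5  54.1] 0.22 z0: [ 0.634 -0.2   -0.   ]
```

View pics/w1.png

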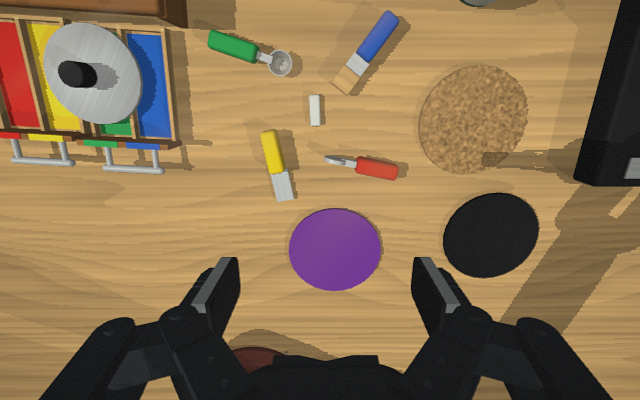

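>>> jog_arm --increments '[{"slide": [0, -37, 0], "rotation": [0, 0, 0]}, {"slide": [0, -37, 0], "rotation": [0, 0, 0]}, {"slide": [0, -37, 0], "rotation": [0, 0, 0]}, {"slide": [0, -37, 0], "rotation": [0, 0, 0]}, {"slide": [0, -37, 0], "rotation": [0, 0, 0]}, {"slide": [0, -37, 0], "rotation": [0, 0, 0]}, {"slide": [0, -37, 0], "rotation": [0, 0, 0]}, {"slide": [0, -37, 0], "rotation": [0, 0, 0]}, {"slide": [0, 0, 0], "rotation": [0, 0, 0]}, {"slide": [0, 0, 0], "rotation": [0, 0, 0]}]' --fingers 1

```text
time: 5.08
tool_pos: [0.4967, 0.1523, 0.3292]
tool_rot: [0.0, 1.0, 0.002, -0.0]
contact_force: [-0.1, -0.6, -1.2]
gripper_width: 1.0
```

Run:
```python
from h import *
np.set_printoptions(precision=3,suppress=True)
go(.5,.15,.33,0)
f=snap('wrist','w2')
import pickle; pickle.dump(f,open('w2.pkl','wb')); pickle.dump(snap('side'),open('side.pkl','wb')); pickle.dump(snap('scene'),open('scene.pkl','wb'))
for n in 'lid slot_red slot_yellow slot_green slot_blue tray_left_bar tray_right_bar stand jar'.split():
    for p in place_of(n,'wrist')[:3]:
        print(n,np.round(p['uv'],1),round(p['score'],2),'z0:',atz(f,p['uv'],0))
```

```text
t 5.08 at [0.497 0.152 0.329] phi 0.25 tilt z [-0. -0. -1.]
 slide (current axes) [ 3.3  2.3 -0.8] norm 4.1 rotz 0.25
 slide after turn [ 3.3  2.3 -0.8]
lid [307.5  75.3] 0.84 z0: [0.605 0.178 0.   ]
slot_red [223.3  75.9] 0.82 z0: [0.604 0.3   0.   ]
slot_yellow [264.4  77.6] 0.59 z0: [0.602 0.241 0.   ]
slot_yellow [547.  160.6] 0.39 z0: [ 0.48 -0.2   0.  ]
slot_green [466.5 165.1] 0.62 z0: [ 0.472 -0.074  0.   ]
slot_blue [356.6  84.3] 0.61 z0: [ 0.593  0.106 -0.   ]
tray_left_bar [243.6 157.7] 0.64 z0: [0.483 0.281 0.   ]
tray_left_bar [330.8 171.6] 0.37 z0: [0.461 0.143 0.   ]
tray_right_bar [331.2 170.1] 0.79 z0: [0.464 0.142 0.   ]
stand [295.4  20. ] 0.61 z0: [0.676 0.194 0.   ]
```

View pics/w2.png

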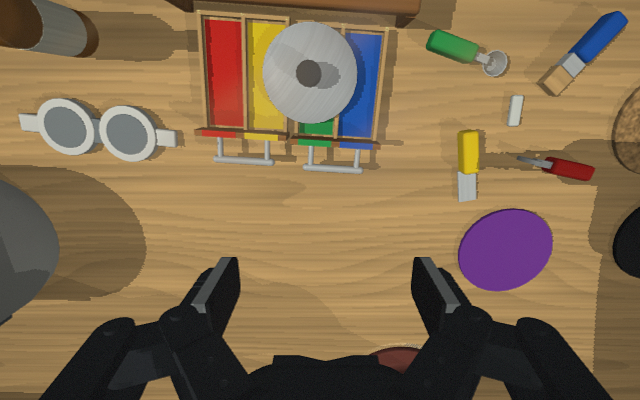

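Run:
```python
import cv2,numpy as np
a=cv2.imread('pics/w1.png')[20:130,0:150]; b=cv2.imread('pics/w2.png')[10:180,190:400]; c=cv2.imread('pics/side0.png')[190:280,215:340]
s=lambda i,k:cv2.resize(i,None,fx=k,fy=k,interpolation=cv2.INTER_NEAREST)
cv2.imwrite('pics/z1.png',s(a,5));cv2.imwrite('pics/z2.png',s(b,3.5));cv2.imwrite('pics/z3.png',s(c,6))
```

```text
(no output)
```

View pics/z1.png

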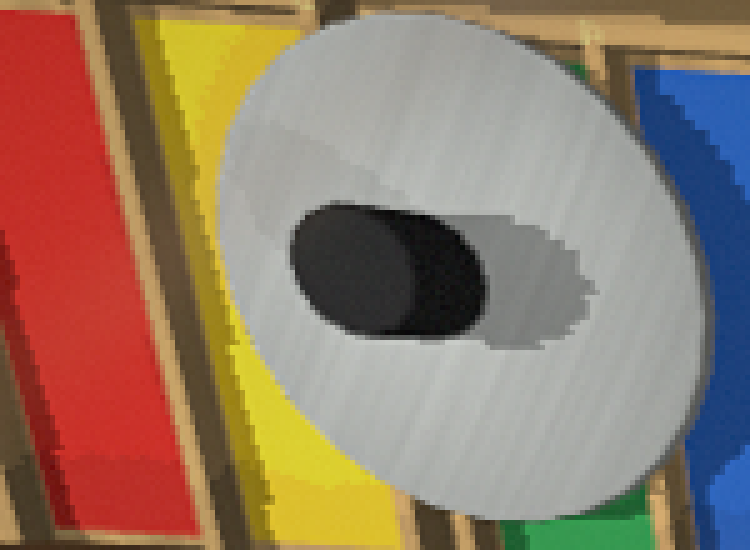

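View pics/z2.png

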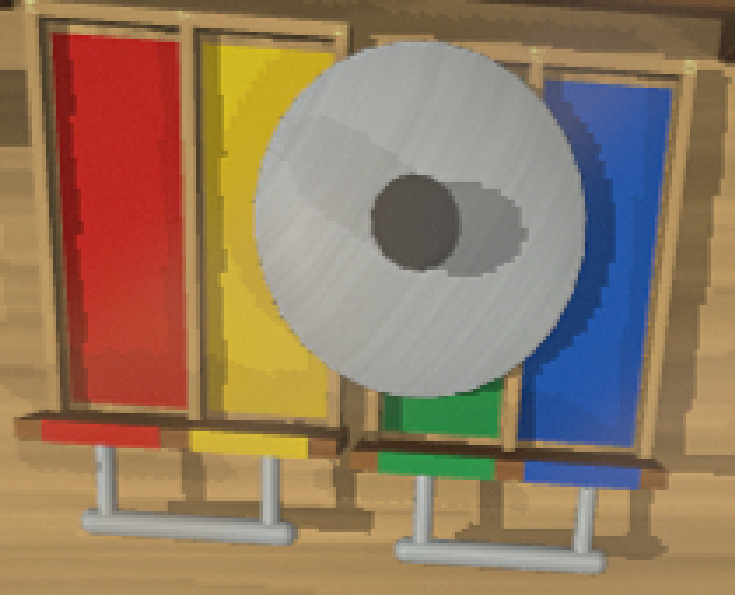

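View pics/z3.png

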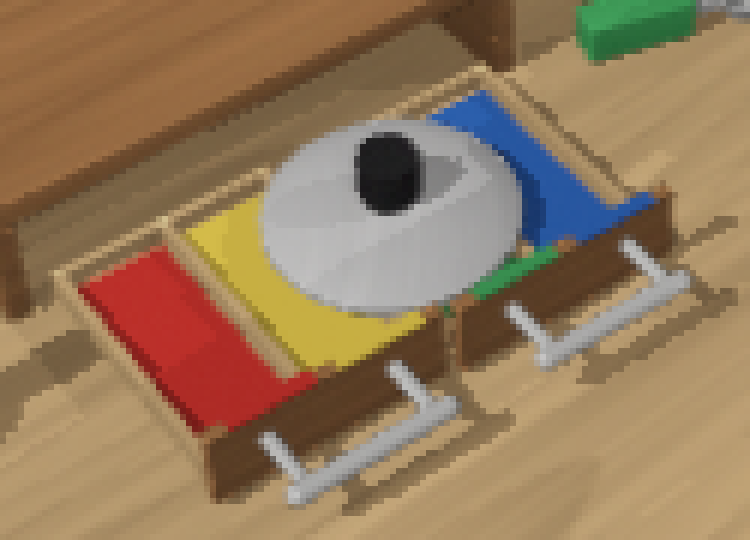

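Run:
```python
from h import *
import pickle
np.set_printoptions(precision=4,suppress=True)
w=pickle.load(open('w2.pkl','rb'));s=pickle.load(open('side.pkl','rb'));sc=pickle.load(open('scene.pkl','rb'))
Z2=lambda u,v:(u/3.5+190,v/3.5+10); Z3=lambda u,v:(u/6+215,v/6+190)
def T(n,a,b): 
    x,e=tri([(w,a),(s,b)]); print(n,x,np.round(e,1)); return x
T('knob',Z2(416,222),Z3(388,150))
T('lbar left end',Z2(88,522),Z3(298,493)); T('lbar right end',Z2(290,533),Z3(452,405))
T('rbar left end',Z2(402,550),Z3(546,357)); T('rbar right end',Z2(598,562),Z3(682,282))
T('left corner front-left top',Z2(20,424),Z3(210,440));T('right tray front-right top',Z2(662,470),Z3(668,195))
for n,a,b in [('slot_red',(223.3,75.9),(245.1,250.3)),('slot_blue',(356.6,84.3),(301.3,223))]: T(n,a,b)
# red floor corners at z .012
for q in [(55,35),(180,42),(187,408),(68,400)]: print(atz(w,Z2(*q),.012))
print('blue');
for q in [(547,82),(672,88),(634,446),(517,438)]: print(atz(w,Z2(*q),.012))
# marks top edge
for q in [(42,428),(660,470)]: print(atz(w,Z2(*q),.044))
```

```text
knob [0.603  0.1722 0.0666] [0.8 0.8]
lbar left end [0.4872 0.3128 0.034 ] [1.6 1.6]
lbar right end [0.4827 0.2294 0.0312] [0.5 0.5]
rbar left end [0.4754 0.1811 0.0334] [1.5 1.5]
rbar right end [0.4704 0.0985 0.0296] [0.1 0.1]
left corner front-left top [0.5285 0.3301 0.0462] [2.3 2.3]
right tray front-right top [0.5107 0.0737 0.0403] [1.6 1.6]
slot_red [0.6032 0.2981 0.0071] [0.2 0.2]
slot_blue [ 0.5917  0.104  -0.0043] [2.2 2.2]
[0.6728 0.3129 0.012 ]
[0.6705 0.2652 0.012 ]
[0.5329 0.2742 0.012 ]
[0.5361 0.3245 0.012 ]
blue
[0.6572 0.1238 0.012 ]
[0.6553 0.0751 0.012 ]
[0.5173 0.0828 0.012 ]
[0.5206 0.1333 0.012 ]
[0.5282 0.3243 0.044 ]
[0.5121 0.0766 0.044 ]
```

>>> jog_arm --increments '[{"slide": [13.3, -2.5, 28.6], "rotation": [0, 0, 0]}, {"slide": [13.3, -2.5, 28.6], "rotation": [0, 0, 0]}, {"slide": [13.3, -2.5, 28.6], "rotation": [0, 0, 0]}, {"slide": [13.3, -2.5, 28.6], "rotation": [0, 0, 0]}, {"slide": [13.3, -2.5, 28.6], "rotation": [0, 0, 0]}, {"slide": [13.3, -2.5, 28.6], "rotation": [0, 0, 0]}, {"slide": [13.3, -2.5, 28.6], "rotation": [0, 0, 0]}, {"slide": [13.3, -2.5, 28.6], "rotation": [0, 0, 0]}, {"slide": [0, 0, 0], "rotation": [0, 0, 0]}, {"slide": [0, 0, 0], "rotation": [0, 0, 0]}]' --fingers 1

```text
time: 6.52
tool_pos: [0.6019, 0.1706, 0.098]
tool_rot: [0.0, 1.0, 0.0, -0.003]
contact_force: [-0.4, -0.3, 0.1]
gripper_width: 0.996
```

Run:
```python
from h import *
go(.603,.1722,.044,0)
f=snap('wrist','w3')
p=place_of('lid','wrist')[0]['uv']; print(p, atz(f,p,.0226),proj(f,[.603,.1722,.0666]))
```

```text
t 6.52 at [0.6019 0.1706 0.098 ] phi 0.02 tilt z [-5.3e-03 -8.0e-04 -1.0e+00]
 slide (current axes) [ 1.3 -1.7 54. ] norm 54.1 rotz 0.02
 slide after turn [ 1.1 -1.6 54. ]
[320.2, 203.0] [0.60473339 0.17441179 0.0226    ] [322.70470547 229.55172451]
```

View pics/w3.png

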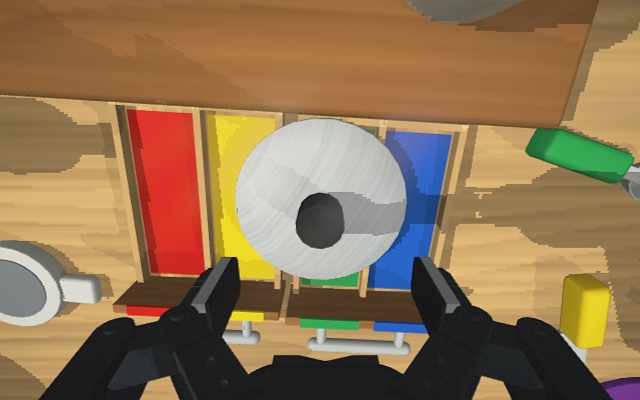

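>>> jog_arm --increments '[{"slide": [1, -1, 18], "rotation": [0, 0, 0]}, {"slide": [1, -1, 18], "rotation": [0, 0, 0]}, {"slide": [1, -1, 17], "rotation": [0, 0, 0]}, {"slide": [0, 0, 0], "rotation": [0, 0, 0]}]' --fingers 1

```text
time: 6.95
tool_pos: [0.6051, 0.1738, 0.0468]
tool_rot: [0.0, 1.0, 0.0, -0.001]
contact_force: [-1.0, 0.3, -0.7]
gripper_width: 0.995
```

>>> jog_arm --increments '[{"slide": [0, 0, 0], "rotation": [0, 0, 0]}, {"slide": [0, 0, 0], "rotation": [0, 0, 0]}, {"slide": [0, 0, 0], "rotation": [0, 0, 0]}, {"slide": [0, 0, 0], "rotation": [0, 0, 0]}, {"slide": [0, 0, 0], "rotation": [0, 0, 0]}, {"slide": [0, 0, 0], "rotation": [0, 0, 0]}, {"slide": [0, 0, 0], "rotation": [0, 0, 0]}, {"slide": [0, 0, 0], "rotation": [0, 0, 0]}]' --fingers 0

```text
time: 7.62
tool_pos: [0.6076, 0.1742, 0.0496]
tool_rot: [-0.0, 1.0, 0.0, 0.001]
contact_force: [-1.9, -0.3, 5.4]
gripper_width: 0.344
```

Run:
```python
from h import *
go(.545,-.367,.044,0)
print(state()['contact_force'],state()['gripper_width'])
f=snap('wrist','w4')
```

```text
t 7.62 at [0.6076 0.1742 0.0496] phi 0.02 tilt z [ 2.7e-03  7.0e-04 -1.0e+00]
 slide (current axes) [-62.8 541.2   5.1] norm 544.8 rotz 0.02
 slide after turn [-62.6 541.2   5.6]
[-1.9189644  -0.27078906  5.40985124] 0.34363871428401815
```

View pics/w4.png

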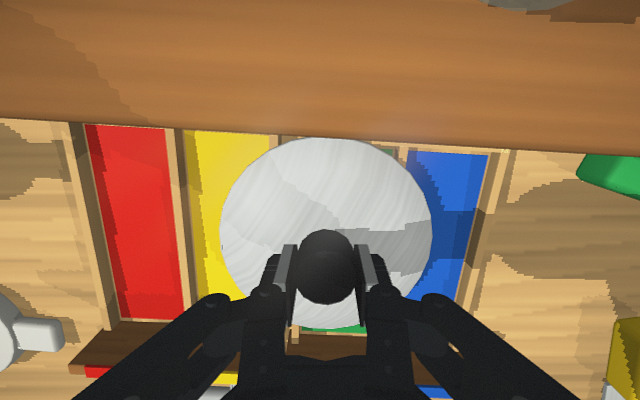

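>>> jog_arm --increments '[{"slide": [0, 0, -10], "rotation": [0, 0, 0]}, {"slide": [0, 0, -20], "rotation": [0, 0, 0]}, {"slide": [0, 0, -20], "rotation": [0, 0, 0]}, {"slide": [0, 0, -20], "rotation": [0, 0, 0]}, {"slide": [0, 0, 0], "rotation": [0, 0, 0]}, {"slide": [0, 0, 0], "rotation": [0, 0, 0]}]'

```text
time: 8.17
tool_pos: [0.6071, 0.174, 0.1187]
tool_rot: [-0.0, 1.0, 0.0, 0.001]
contact_force: [-0.9, -0.3, -3.1]
gripper_width: 0.349
```

Run:
```python
from h import *
go(.545,-.367,.12,0)
print(state()['contact_force'],state()['gripper_width'])
f=snap('wrist','w5'); f=snap('side','s5')
```

```text
t 8.17 at [0.6071 0.174  0.1187] phi 0.03 tilt z [ 2.6e-03  4.0e-04 -1.0e+00]
 slide (current axes) [-62.4 540.9  -1.6] norm 544.5 rotz 0.03
 slide after turn [-62.1 541.   -1.3]
[-0.88078919 -0.31590853 -3.09662873] 0.3486633465677705
```

View pics/s5.png

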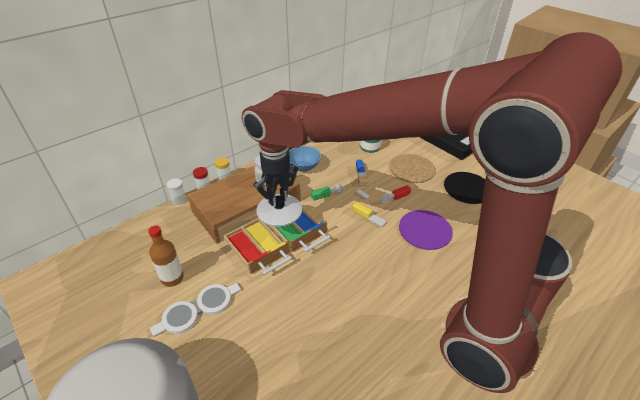

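View pics/w5.png

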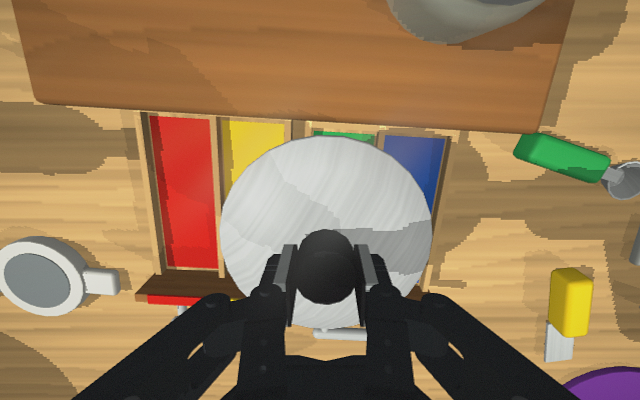

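>>> jog_arm --increments '[{"slide": [-4.2, 36, 0], "rotation": [0, 0, 0]}, {"slide": [-4.2, 36, 0], "rotation": [0, 0, 0]}, {"slide": [-4.2, 36, 0], "rotation": [0, 0, 0]}, {"slide": [-4.2, 36, 0], "rotation": [0, 0, 0]}, {"slide": [-4.2, 36, 0], "rotation": [0, 0, 0]}, {"slide": [-4.2, 36, 0], "rotation": [0, 0, 0]}, {"slide": [-4.2, 36, 0], "rotation": [0, 0, 0]}, {"slide": [-4.2, 36, 0], "rotation": [0, 0, 0]}, {"slide": [-4.2, 36, 0], "rotation": [0, 0, 0]}, {"slide": [-4.2, 36, 0], "rotation": [0, 0, 0]}, {"slide": [-4.2, 36, 0], "rotation": [0, 0, 0]}, {"slide": [-4.2, 36, 0], "rotation": [0, 0, 0]}, {"slide": [-4.2, 36, 0], "rotation": [0, 0, 0]}, {"slide": [-4.2, 36, 0], "rotation": [0, 0, 0]}, {"slide": [-4.2, 36, 0], "rotation": [0, 0, 0]}, {"slide": [0, 0, 0], "rotation": [0, 0, 0]}, {"slide": [0, 0, 0], "rotation": [0, 0, 0]}]'

```text
time: 9.68
tool_pos: [0.542, -0.3673, 0.115]
tool_rot: [-0.001, 1.0, -0.001, -0.001]
contact_force: [-0.6, 0.7, -2.6]
gripper_width: 0.343
```

Run:
```python
from h import *
f=snap('wrist','w6'); 
for c in ('wrist','side','scene'):
    if c!='wrist': f=snap(c)
    for p in place_of('mat',c): print(c,np.round(p['uv']),p['score'],np.round(atz(f,p['uv'],.004),4))
go(.545,-.367,.036,0)
print(state()['contact_force'],state()['gripper_width'])
```

```text
side [411. 168.] 0.96 [ 0.5395 -0.361   0.004 ]
side [468. 188.] 0.93 [ 0.3434 -0.425   0.004 ]
side [426. 230.] 0.92 [ 0.3166 -0.1594  0.004 ]
side [268. 181.] 0.29 [0.8132 0.067  0.004 ]
scene [324. 175.] 0.94 [ 0.3439 -0.147   0.004 ]
scene [242. 172.] 0.91 [ 0.5325 -0.3589  0.004 ]
scene [271. 149.] 0.82 [ 0.3524 -0.4208  0.004 ]
t 9.98 at [ 0.5437 -0.3647  0.117 ] phi 0.12 tilt z [-7.e-04  7.e-04 -1.e+00]
 slide (current axes) [ 1.3  2.3 81. ] norm 81.0 rotz 0.12
 slide after turn [ 1.3  2.3 81. ]
[ 0.21148512  1.27098237 -1.05964136] 0.3471239341484719
```

View pics/w6.png

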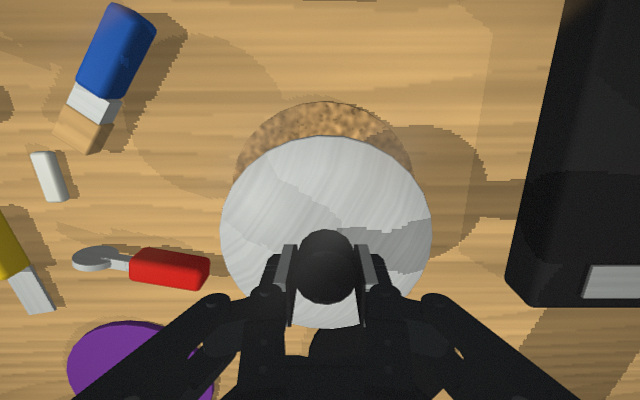

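Run:
```python
from h import *
f=snap('wrist')
for c in [(.543,-.367),(.54,-.364)]:
  P=np.array([proj(f,[c[0]+.08*np.cos(a),c[1]+.08*np.sin(a),.008]) for a in np.linspace(0,2*np.pi,200)])
  i=P[:,1].argmin(); print(c,P[i],P[np.abs(P[:,1]-183).argsort()[:4]], P[:,0].min(),P[:,0].max())
```

```text
(0.543, -0.367) [328.2104479   98.51829169] [[236.68650776 183.75611801]
 [419.19297776 183.79752085]
 [419.0954829  181.02737495]
 [236.8018816  180.98631098]] 236.66354325278925 419.1980874688326
(0.54, -0.364) [324.43793097 102.47300681] [[233.68493756 184.30326077]
 [415.30290727 184.3445193 ]
 [415.10128016 181.59096841]
 [233.88307523 181.55008782]] 233.5662832428139 415.42846465241723
```

>>> jog_arm --increments '[{"slide": [-1, 0, 23], "rotation": [0, 0, 0]}, {"slide": [-1, 0, 23], "rotation": [0, 0, 0]}, {"slide": [0, 0, 22], "rotation": [0, 0, 0]}, {"slide": [0, 0, 3], "rotation": [0, 0, 0]}, {"slide": [0, 0, 3], "rotation": [0, 0, 0]}, {"slide": [0, 0, 0], "rotation": [0, 0, 0]}, {"slide": [0, 0, 0], "rotation": [0, 0, 0]}]'

```text
time: 10.62
tool_pos: [0.5427, -0.3668, 0.0454]
tool_rot: [0.001, 1.0, 0.0, 0.001]
contact_force: [0.5, 0.5, -2.1]
gripper_width: 0.344
```

>>> jog_arm --increments '[{"slide": [0, 0, 2], "rotation": [0, 0, 0]}, {"slide": [0, 0, 2], "rotation": [0, 0, 0]}, {"slide": [0, 0, 2], "rotation": [0, 0, 0]}, {"slide": [0, 0, 2], "rotation": [0, 0, 0]}, {"slide": [0, 0, 0], "rotation": [0, 0, 0]}]'

```text
time: 11.03
tool_pos: [0.5419, -0.3666, 0.0367]
tool_rot: [0.0, 1.0, 0.0, 0.0]
contact_force: [-1.6, 1.0, 3.2]
gripper_width: 0.348
```

>>> jog_arm --increments '[{"slide": [0, 0, 0], "rotation": [0, 0, 0]}, {"slide": [0, 0, 0], "rotation": [0, 0, 0]}, {"slide": [0, 0, 0], "rotation": [0, 0, 0]}, {"slide": [0, 0, 0], "rotation": [0, 0, 0]}, {"slide": [0, 0, -10], "rotation": [0, 0, 0]}, {"slide": [0, 0, -20], "rotation": [0, 0, 0]}, {"slide": [0, 0, -30], "rotation": [0, 0, 0]}, {"slide": [0, 0, -38], "rotation": [0, 0, 0]}, {"slide": [0, 0, -40], "rotation": [0, 0, 0]}, {"slide": [0, 0, 0], "rotation": [0, 0, 0]}]' --fingers 1

```text
time: 11.87
tool_pos: [0.5457, -0.3695, 0.1855]
tool_rot: [0.006, 1.0, 0.0, 0.007]
contact_force: [1.2, -0.9, 2.0]
gripper_width: 1.003
```

```bash
cat >> h.py <<'E'
import os
def handle(f,color,box=None):
    """mask of handle by colour"""
    hsv=cv2.cvtColor(f['frame'],cv2.COLOR_BGR2HSV)
    r={'red':[((0,150,60),(6,255,255)),((174,150,60),(180,255,255))],'yellow':[((22,170,100),(32,255,255))],'green':[((55,150,40),(80,255,255))],'blue':[((105,150,50),(120,255,255))]}[color]
    m=sum(cv2.inRange(hsv,*q) for q in r); m=(m>0).astype(np.uint8)
    if box:
        k=np.zeros_like(m);k[box[1]:box[3],box[0]:box[2]]=1;m*=k
    n,l,st,ce=cv2.connectedComponentsWithStats(m)
    return [(st[i,4],ce[i],(l==i)) for i in range(1,n) if st[i,4]>150]
def tool_est(f,color,box=None,zt=.028):
    """handle top-outline approx: minAreaRect of mask, projected at zmid"""
    out=[]
    for a,c,m in handle(f,color,box):
        ys,xs=np.nonzero(m); pts=np.stack([xs,ys],1).astype(float)
        P=np.array([atz(f,q,.016)[:2] for q in pts])
        (cx,cy),(w,h),an=cv2.minAreaRect((P*1000).astype(np.float32))
        if w<h: w,h,an=h,w,an+90
        out.append((a,np.round(c),np.round([cx,cy],1),np.round([w,h],1),round((an+90)%180-90,1)))
    return out
E
python3 - <<'E'
from h import *
f=snap('wrist','w7');s=snap('side','s7')
p,M,ph=tcp();print(p,ph)
for c in 'red yellow green blue'.split():
    print(c,'wrist',*tool_est(f,c)); print(c,'side',*tool_est(s,c))
    for q in place_of('tool_'+c,'wrist'): print('  net',np.round(q['uv']),q['score'],np.round(atz(f,q['uv'],0),3))
E
```

```text
[ 0.54310522 -0.36737999  0.17787358] 0.028180269142715528
red wrist (np.int32(1595), array([195., 241.]), array([ 472.2, -222.1]), array([70.2, 34.8]), 78.6)
red side (np.int32(160), array([402., 192.]), array([ 470. , -222.7]), array([80.7, 38.9]), 78.3) (np.int32(538), array([246., 247.]), array([607.8, 287.8]), array([119.6,  59.2]), -2.7)
  net [178. 230.] 0.58 [ 0.479 -0.197  0.   ]
yellow wrist (np.int32(2249), array([ 48., 220.]), array([497. , -64.8]), array([68.3, 45.9]), 10.1)
yellow side
  net [ 70. 236.] 0.84 [ 0.472 -0.068  0.   ]
green wrist
green side (np.int32(350), array([285., 226.]), array([596.6, 153.6]), array([116.3,  57.5]), -2.4)
  net [ 0. 91.] 0.78 [ 0.634 -0.041  0.   ]
blue wrist (np.int32(2409), array([161.,  69.]), array([ 652.3, -213.7]), array([67.7, 31. ]), -37.6)
blue side (np.int32(392), array([301., 218.]), array([591.4,  94. ]), array([118.9,  62.5]), -1.8)
  net [154.  91.] 0.9 [ 0.634 -0.197  0.   ]
```

View pics/w7.png

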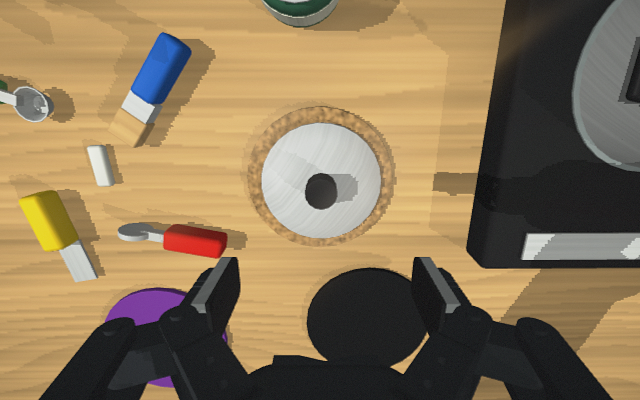

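View pics/s7.png

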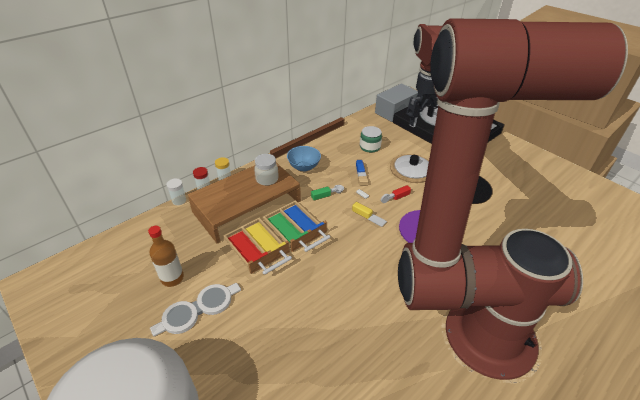

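```bash
cat >> h.py <<'E'
from scipy.optimize import minimize
def boxhull(f,x,y,th,L=.064,W=.024,H=.028,z0=0.):
    c,s=np.cos(th),np.sin(th)
    P=[proj(f,[x+c*a*L/2-s*b*W/2,y+s*a*L/2+c*b*W/2,z]) for a in(-1,1) for b in(-1,1) for z in(z0,z0+H)]
    return cv2.convexHull(np.array(P,np.float32)).reshape(-1,2)
def fit(f,color,guess,thdeg,z0=0.,R=80):
    """guess world handle centre (m), returns fit handle centre, angle(deg), IoU"""
    g=proj(f,[guess[0],guess[1],.014+z0]); cand=handle(f,color)
    if not cand: return None
    a,c,m=min(cand,key=lambda q:np.linalg.norm(q[1]-g)); 
    k=4
    mm=cv2.resize(m.astype(np.uint8),None,fx=k,fy=k,interpolation=cv2.INTER_NEAREST)
    def cost(v):
        h=boxhull(f,v[0]/1000,v[1]/1000,v[2],z0=z0); im=np.zeros_like(mm)
        cv2.fillPoly(im,[np.round((h+.5)*k).astype(np.int32)],1)
        return -(im&mm).sum()/((im|mm).sum()+1e-9)
    best=None
    c0=atz(f,c,.014+z0)[:2]*1000
    for t0 in (thdeg-8,thdeg,thdeg+8):
        r=minimize(cost,[*c0,np.radians(t0)],method='Nelder-Mead',options=dict(initial_simplex=[[*c0,np.radians(t0)],[c0[0]+6,c0[1],np.radians(t0)],[c0[0],c0[1]+6,np.radians(t0)],[*c0,np.radians(t0+8)]],xatol=.05,fatol=1e-4,maxiter=200))
        if best is None or r.fun<best.fun: best=r
    v=best.x; return np.round([v[0],v[1]],1),round(np.degrees(v[2]),1),round(-best.fun,3),np.round(c)
E
python3 - <<'E'
from h import *
f=snap('wrist');
print('blue',fit(f,'blue',(.652,-.214),-37)); print('red',fit(f,'red',(.472,-.222),78));print('yellow',fit(f,'yellow',(.497,-.065),10))
r=fit(f,'blue',(.652,-.214),-37)
go(.651,-.211,.12,-37)
E
```

```text
blue (array([ 683.4, -167.4]), np.float64(-66.3), np.float64(-0.0), array([158.,  58.]))
red (array([ 525.2, -181.2]), np.float64(-15.3), np.float64(-0.0), array([195., 239.]))
yellow (array([556.8, -49.4]), np.float64(-46.8), np.float64(-0.0), array([ 45., 217.]))
t 12.22 at [ 0.5407 -0.3653  0.1711] phi 0.03 tilt z [-0.003   0.0026 -1.    ]
 slide (current axes) [ 110.5 -154.2   51.2] norm 196.5 rotz 37.03
 slide after turn [  -4.8 -189.7   51.1]h.py:69: RuntimeWarning: overflow encountered in scalar negative
  return -(im&mm).sum()/((im|mm).sum()+1e-9)
```

```bash
sed -i 's/return -(im&mm).sum()/return -1.0*int((im\&mm).sum())/' h.py
python3 - <<'E'
from h import *
f=snap('wrist');
print('blue',fit(f,'blue',(.652,-.214),-37)); print('red',fit(f,'red',(.472,-.222),78));print('yellow',fit(f,'yellow',(.497,-.065),10))
E
```

```text
blue (array([ 652.3, -215.6]), np.float64(-39.4), np.float64(0.826), array([158.,  58.]))
red (array([ 471.8, -222.8]), np.float64(85.1), np.float64(0.829), array([195., 239.]))
yellow (array([498.2, -63.6]), np.float64(16.1), np.float64(0.854), array([ 45., 217.]))
```

>>> jog_arm --increments '[{"slide": [0, 0, 0], "rotation": [0, 0, 6.5]}, {"slide": [0, 0, 0], "rotation": [0, 0, 6.5]}, {"slide": [0, 0, 0], "rotation": [0, 0, 6.5]}, {"slide": [0, 0, 0], "rotation": [0, 0, 6.5]}, {"slide": [0, 0, 0], "rotation": [0, 0, 6.5]}, {"slide": [0, 0, 0], "rotation": [0, 0, 6.5]}, {"slide": [-1, -31.5, 8], "rotation": [0, 0, 0]}, {"slide": [-1, -31.5, 8], "rotation": [0, 0, 0]}, {"slide": [-1, -31.5, 8], "rotation": [0, 0, 0]}, {"slide": [-1, -31.5, 8], "rotation": [0, 0, 0]}, {"slide": [-1, -31.5, 8], "rotation": [0, 0, 0]}, {"slide": [-1, -31.5, 8], "rotation": [0, 0, 0]}, {"slide": [0, 0, 0], "rotation": [0, 0, 0]}, {"slide": [0, 0, 0], "rotation": [0, 0, 0]}, {"slide": [0, 0, 0], "rotation": [0, 0, 0]}]'

```text
time: 13.52
tool_pos: [0.6553, -0.2156, 0.1246]
tool_rot: [0.0, 0.943, -0.333, -0.001]
contact_force: [-0.1, -0.3, 0.2]
gripper_width: 0.998
```

Run:
```python
from h import *
f=snap('wrist','w8');
r=fit(f,'blue',(.652,-.214),-38);print('blue',r)
im=f['frame'].copy()
h=boxhull(f,r[0][0]/1000,r[0][1]/1000,np.radians(r[1])); cv2.polylines(im,[np.round(h).astype(int)],True,(255,255,255),1)
cv2.imwrite('pics/w8.png',im)
go(r[0][0]/1000,r[0][1]/1000,.01,r[1])
```

```text
blue (array([ 652.2, -211.5]), np.float64(-41.9), np.float64(0.699), array([323., 196.]))
t 13.57 at [ 0.6553 -0.2162  0.1252] phi -39.02 tilt z [-7.e-04 -1.e-04 -1.e+00]
 slide (current axes) [ -5.3  -1.8 115.2] norm 115.3 rotz 2.88
 slide after turn [ -5.4  -1.4 115.2]
```

View pics/w8.png

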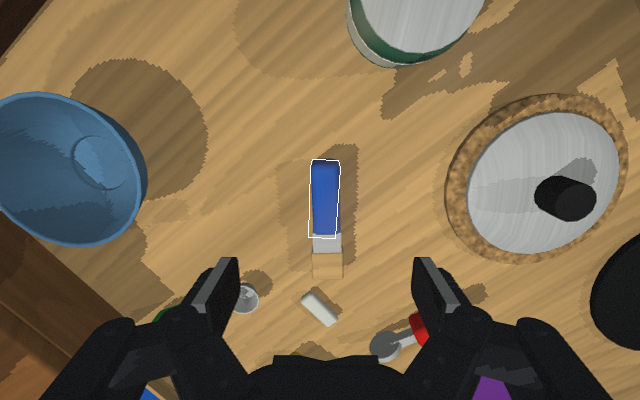

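```bash
sed -i "s/'blue':\[((105,150,50),(120,255,255))\]/'blue':[((100,120,25),(125,255,255))]/; s/'green':\[((55,150,40),(80,255,255))\]/'green':[((50,120,20),(85,255,255))]/; s/(0,150,60),(6,255,255)/(0,140,30),(7,255,255)/; s/(174,150,60)/(172,140,30)/; s/(22,170,100),(32/(21,150,50),(34/" h.py
python3 - <<'E'
from h import *
f=snap('wrist');
r=fit(f,'blue',(.652,-.214),-38);print('blue',r)
hsv=cv2.cvtColor(f['frame'],cv2.COLOR_BGR2HSV); print(hsv[196,310:344:3])
for uv,z in (((326,196),.028),((311,196),.028),((341,196),.028),((326,160),.028),((326,234),.028)): print(uv,atz(f,uv,z))
go(.652,-.212,.01,-39)
E
```

```text
blue (array([ 652.4, -213.3]), np.float64(-38.0), np.float64(0.842), array([324., 197.]))
[[ 17 106 149]
 [109 191 160]
 [109 188 171]
 [110 183 173]
 [110 179 172]
 [110 178 169]
 [111 174 169]
 [111 166 169]
 [111 160 159]
 [113 133 125]
 [ 17 114 137]
 [ 18 108 132]]
(326, 196) [ 0.65594001 -0.21813595  0.028     ]
(311, 196) [ 0.66390543 -0.20834862  0.028     ]
(341, 196) [ 0.64797385 -0.2279242   0.028     ]
(326, 160) [ 0.67978558 -0.23749676  0.028     ]
(326, 234) [ 0.62856412 -0.19590879  0.028     ]
t 13.62 at [ 0.6553 -0.2166  0.1256] phi -39.05 tilt z [-1.e-04 -3.e-04 -1.e+00]
 slide (current axes) [ -5.5  -1.5 115.6] norm 115.7 rotz -0.05
 slide after turn [ -5.5  -1.4 115.6]
```

>>> jog_arm --increments '[{"slide": [-1.5, 0, 28], "rotation": [0, 0, 0]}, {"slide": [-1.5, 0, 28], "rotation": [0, 0, 0]}, {"slide": [-1.5, 0, 28], "rotation": [0, 0, 0]}, {"slide": [-1.5, 0, 20], "rotation": [0, 0, 0]}, {"slide": [0, 0, 5], "rotation": [0, 0, 0]}, {"slide": [0, 0, 0], "rotation": [0, 0, 0]}, {"slide": [0, 0, 0], "rotation": [0, 0, 0]}, {"slide": [0, 0, 0], "rotation": [0, 0, 0]}]'

```text
time: 14.28
tool_pos: [0.6527, -0.2129, 0.0191]
tool_rot: [0.0, 0.943, -0.334, 0.002]
contact_force: [-1.1, 0.0, -0.5]
gripper_width: 1.002
```

>>> jog_arm --increments '[{"slide": [0, 0, 5], "rotation": [0, 0, 0]}, {"slide": [0, 0, 4], "rotation": [0, 0, 0]}, {"slide": [0, 0, 0], "rotation": [0, 0, 0]}, {"slide": [0, 0, 0], "rotation": [0, 0, 0]}]'

```text
time: 14.62
tool_pos: [0.651, -0.2115, 0.0073]
tool_rot: [-0.0, 0.943, -0.334, -0.0]
contact_force: [-0.6, -0.4, -0.0]
gripper_width: 1.004
```

>>> jog_arm --increments '[{"slide": [0, 0, 0], "rotation": [0, 0, 0]}, {"slide": [0, 0, 0], "rotation": [0, 0, 0]}, {"slide": [0, 0, 0], "rotation": [0, 0, 0]}, {"slide": [0, 0, 0], "rotation": [0, 0, 0]}, {"slide": [0, 0, 0], "rotation": [0, 0, 0]}, {"slide": [0, 0, 0], "rotation": [0, 0, 0]}, {"slide": [0, 0, 0], "rotation": [0, 0, 0]}, {"slide": [0, 0, 0], "rotation": [0, 0, 0]}, {"slide": [0, 0, 0], "rotation": [0, 0, 0]}]' --fingers 0

```text
time: 15.37
tool_pos: [0.6515, -0.2118, 0.0079]
tool_rot: [0.0, 0.943, -0.334, 0.0]
contact_force: [0.3, 0.2, 2.2]
gripper_width: 0.267
```

Run:
```python
from h import *
f=snap('wrist','w9');go(.6,.1,.1,-3.8)
```

```text
t 15.42 at [ 0.6515 -0.2118  0.0078] phi -38.97 tilt z [ 7.e-04 -3.e-04 -1.e+00]
 slide (current axes) [-236.  -210.   -92.3] norm 329.2 rotz -35.17
 slide after turn [ -72.  -307.7  -92.2]
```

View pics/w9.png

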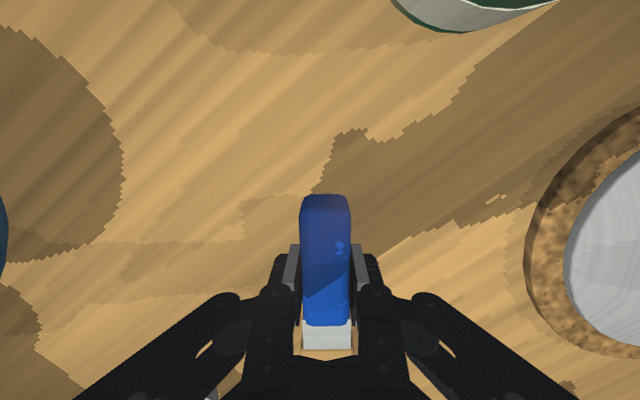

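>>> jog_arm --increments '[{"slide": [0, 0, -15], "rotation": [0, 0, 0]}, {"slide": [0, 0, -35], "rotation": [0, 0, 0]}, {"slide": [0, 0, -40], "rotation": [0, 0, 0]}, {"slide": [0, 0, 0], "rotation": [0, 0, -7.04]}, {"slide": [0, 0, 0], "rotation": [0, 0, -7.04]}, {"slide": [0, 0, 0], "rotation": [0, 0, -7.04]}, {"slide": [0, 0, 0], "rotation": [0, 0, -7.04]}, {"slide": [0, 0, 0], "rotation": [0, 0, -7.04]}, {"slide": [-6.8, -34.5, 0], "rotation": [0, 0, 0]}, {"slide": [-6.8, -34.5, 0], "rotation": [0, 0, 0]}, {"slide": [-6.8, -34.5, 0], "rotation": [0, 0, 0]}, {"slide": [-6.8, -34.5, 0], "rotation": [0, 0, 0]}, {"slide": [-6.8, -34.5, 0], "rotation": [0, 0, 0]}, {"slide": [-6.8, -34.5, 0], "rotation": [0, 0, 0]}, {"slide": [-6.8, -34.5, 0], "rotation": [0, 0, 0]}, {"slide": [-6.8, -34.5, 0], "rotation": [0, 0, 0]}, {"slide": [-6.8, -34.5, 0], "rotation": [0, 0, 0]}, {"slide": [0, 0, 0], "rotation": [0, 0, 0]}]'

```text
time: 16.92
tool_pos: [0.609, 0.1077, 0.098]
tool_rot: [-0.001, 1.0, -0.03, -0.001]
contact_force: [-0.4, -0.4, -0.2]
gripper_width: 0.27
```

>>> jog_arm --increments '[{"slide": [0, 0, 0], "rotation": [0, 0, 0]}, {"slide": [0, 0, 0], "rotation": [0, 0, 0]}]'

```text
time: 17.08
tool_pos: [0.6104, 0.102, 0.0979]
tool_rot: [0.0, 0.999, -0.033, 0.0]
contact_force: [0.3, 0.2, -0.1]
gripper_width: 0.268
```

Run:
```python
from h import *
import pickle
f=snap('wrist','w10');go(.611,.102,.024,-3.8); print(state()['gripper_width'])
s=snap('side','s10')
pickle.dump((f,s),open('p10.pkl','wb'))
for n in 'slot_red slot_yellow slot_green slot_blue'.split():
    a=place_of(n,'wrist')[:2];b=place_of(n,'side')[:2]
    print(n,[(np.round(q['uv'],1),q['score'],np.round(atz(f,q['uv'],.012),4)) for q in a],[(np.round(q['uv'],1),q['score'],np.round(atz(s,q['uv'],.012),4)) for q in b])
b=s['frame'][190:280,215:340];cv2.imwrite('pics/s10.png',cv2.resize(b,None,fx=6,fy=6,interpolation=cv2.INTER_NEAREST))
```

```text
t 17.13 at [0.6106 0.1014 0.0978] phi -3.81 tilt z [ 1.e-04 -4.e-04 -1.e+00]
 slide (current axes) [ 0.3 -0.6 73.8] norm 73.8 rotz -0.01
 slide after turn [ 0.3 -0.6 73.8]
0.2690669313897953
slot_red [(array([ 94.6, 223.5]), 0.61, array([0.6047, 0.2935, 0.012 ]))] [(array([245.8, 247.1]), 0.85, array([0.6079, 0.2918, 0.012 ]))]
slot_yellow [(array([291.1, 358. ]), 0.73, array([0.4506, 0.1463, 0.012 ]))] [(array([264.4, 236.4]), 0.91, array([0.6067, 0.228 , 0.012 ])), (array([408.9, 167.5]), 0.62, array([ 0.5398, -0.3494,  0.012 ]))]
slot_green [(array([251.6, 228.2]), 0.66, array([0.5917, 0.1646, 0.012 ]))] [(array([286.5, 228.5]), 0.67, array([0.5894, 0.1598, 0.012 ]))]
slot_blue [] [(array([302.4, 223.5]), 0.98, array([0.5744, 0.1107, 0.012 ]))]
```

View pics/w10.png

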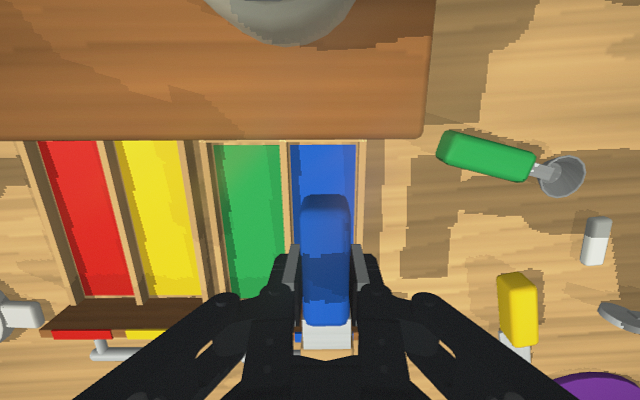

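View pics/s10.png

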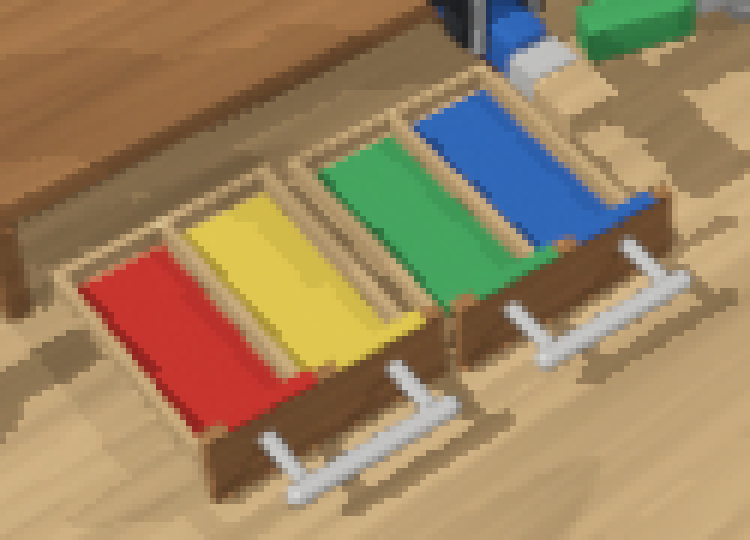

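Run:
```python
from h import *
import pickle
f,s=pickle.load(open('p10.pkl','rb'))
w=pickle.load(open('w2.pkl','rb'))
c=f['frame'][130:310,20:440];cv2.imwrite('pics/z10.png',cv2.resize(c,None,fx=1.9,fy=1.9,interpolation=cv2.INTER_CUBIC))
hsv=cv2.cvtColor(f['frame'],cv2.COLOR_BGR2HSV)
for row in (150,160,180):
    h=hsv[row]; b=[u for u in range(270,380) if 100<=h[u,0]<=125 and h[u,1]>120]; g=[u for u in range(190,300) if 50<=h[u,0]<=85 and h[u,1]>120]
    print(row,b[0],b[-1],atz(f,((b[0]+b[-1])/2,row),.012),g[0],g[-1],atz(f,((g[0]+g[-1])/2,row),.012), atz(f,(g[0],row),.012),atz(f,(b[-1],row),.012))
def tri2(n,a,b):
    x,e=tri([(f,a),(s,b)]);print(n,x,e)
Z3=lambda u,v:(u/6+215,v/6+190)
# yellow floor corners: wrist vs side
tri2('yel front right',(200,294),Z3(425,318))
tri2('red back left',(43,142),Z3(80,288))
tri2('green back left',(213,146),Z3(318,172))
tri2('red front left',(85,297),Z3(205,432))
```

```text
150 291 354 [0.65282879 0.10118102 0.012     ] 214 278 [0.65675353 0.1593327  0.012     ] [0.6583947  0.18364939 0.012     ] [0.65121217 0.07722816 0.012     ]
160 291 354 [0.64511966 0.10172249 0.012     ] 216 279 [0.64901113 0.15935408 0.012     ] [0.650645   0.18355125 0.012     ] [0.6434847  0.07750911 0.012     ]
180 292 353 [0.62918708 0.10284155 0.012     ] 218 280 [0.6330893  0.16057625 0.012     ] [0.63473457 0.18491876 0.012     ] [0.62756725 0.07887561 0.012     ]
yel front right [0.53792816 0.20815706 0.02691636] [np.float64(5.224403029755164), np.float64(5.224403029755146)]
red back left [0.67208922 0.3107246  0.01126118] [np.float64(1.3341115712651082), np.float64(1.3341115712649059)]
green back left [0.65962806 0.18033991 0.01424271] [np.float64(3.3388800066067557), np.float64(3.338880006606752)]
red front left [0.5446435  0.31683686 0.02395082] [np.float64(4.1542335755299336), np.float64(4.15423357552999)]
```

View pics/z10.png

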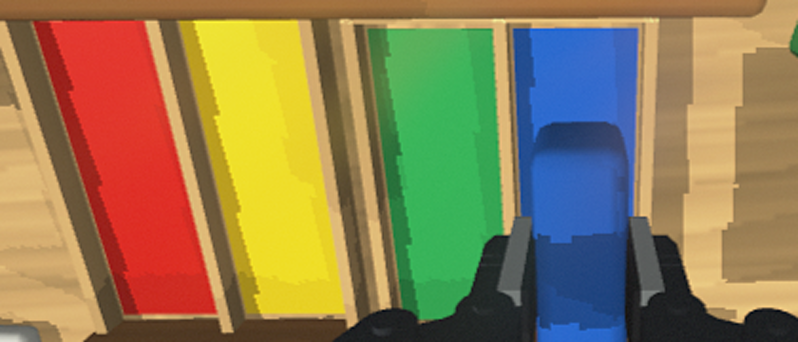

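>>> jog_arm --increments '[{"slide": [0, -1.5, 22], "rotation": [0, 0, 0]}, {"slide": [0, -1, 22], "rotation": [0, 0, 0]}, {"slide": [0, 0, 17], "rotation": [0, 0, 0]}, {"slide": [0, 0, 8], "rotation": [0, 0, 0]}, {"slide": [0, 0, 0], "rotation": [0, 0, 0]}, {"slide": [0, 0, 0], "rotation": [0, 0, 0]}, {"slide": [0, 0, 0], "rotation": [0, 0, 0]}]'

```text
time: 18.17
tool_pos: [0.6119, 0.1047, 0.03]
tool_rot: [-0.0, 0.999, -0.033, 0.001]
contact_force: [-0.5, 0.2, -0.9]
gripper_width: 0.269
```

>>> jog_arm --increments '[{"slide": [0, 0, 2], "rotation": [0, 0, 0]}, {"slide": [0, 0, 0], "rotation": [0, 0, 0]}, {"slide": [0, 0, 0], "rotation": [0, 0, 0]}]'

```text
time: 18.42
tool_pos: [0.6112, 0.1047, 0.0273]
tool_rot: [-0.0, 0.999, -0.033, 0.001]
contact_force: [0.5, 1.2, -0.5]
gripper_width: 0.265
```

>>> jog_arm --increments '[{"slide": [0, 0, 2], "rotation": [0, 0, 0]}, {"slide": [0, 0, 2], "rotation": [0, 0, 0]}, {"slide": [0, 0, 0], "rotation": [0, 0, 0]}, {"slide": [0, 0, 0], "rotation": [0, 0, 0]}]'

```text
time: 18.75
tool_pos: [0.6104, 0.1047, 0.0222]
tool_rot: [0.0, 0.999, -0.033, -0.0]
contact_force: [-0.0, -0.6, -0.3]
gripper_width: 0.266
```

>>> jog_arm --increments '[{"slide": [0, 0, 0], "rotation": [0, 0, 0]}, {"slide": [0, 0, 0], "rotation": [0, 0, 0]}, {"slide": [0, 0, 0], "rotation": [0, 0, 0]}, {"slide": [0, 0, 0], "rotation": [0, 0, 0]}]' --fingers 0.5

```text
time: 19.08
tool_pos: [0.6109, 0.1047, 0.0228]
tool_rot: [-0.0, 0.999, -0.033, 0.0]
contact_force: [0.2, -0.3, 0.2]
gripper_width: 0.502
```

>>> jog_arm --increments '[{"slide": [0, 0, -15], "rotation": [0, 0, 0]}, {"slide": [0, 0, -30], "rotation": [0, 0, 0]}, {"slide": [0, 0, -35], "rotation": [0, 0, 0]}, {"slide": [0, 0, -35], "rotation": [0, 0, 0]}, {"slide": [0, 30, 0], "rotation": [0, 0, 0]}, {"slide": [0, 30, 0], "rotation": [0, 0, 0]}, {"slide": [0, 30, 0], "rotation": [0, 0, 0]}, {"slide": [0, 30, 0], "rotation": [0, 0, 0]}, {"slide": [0, 0, 0], "rotation": [0, 0, 0]}, {"slide": [0, 0, 0], "rotation": [0, 0, 0]}, {"slide": [0, 0, 0], "rotation": [0, 0, 0]}]' --fingers 0.9

```text
time: 20.0
tool_pos: [0.6028, -0.0148, 0.1376]
tool_rot: [-0.0, 0.999, -0.033, 0.0]
contact_force: [0.2, -0.7, 0.8]
gripper_width: 0.901
```

Run:
```python
from h import *
f=snap('wrist','w11');
r=fit(f,'green',(.633,-.03),-75);print('green',r)
im=f['frame'].copy()
h=boxhull(f,r[0][0]/1000,r[0][1]/1000,np.radians(r[1])); cv2.polylines(im,[np.round(h).astype(int)],True,(255,255,255),1)
cv2.imwrite('pics/w11.png',im)
go(r[0][0]/1000,r[0][1]/1000,.12,r[1])
```

```text
green (array([641.1, -18.8]), np.float64(-110.6), np.float64(0.839), array([326., 147.]))
t 20.05 at [ 0.6028 -0.0144  0.1375] phi -3.74 tilt z [-0.e+00  4.e-04 -1.e+00]
 slide (current axes) [38.5  1.9 17.5] norm 42.3 rotz 106.86
 slide after turn [ -9.3 -37.4  17.5]
```

View pics/w11.png

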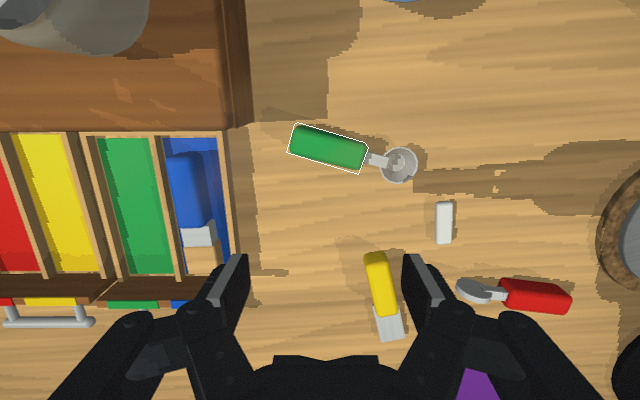

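>>> jog_arm --increments '[{"slide": [0, 0, 0], "rotation": [0, 0, -6.65]}, {"slide": [0, 0, 0], "rotation": [0, 0, -6.65]}, {"slide": [0, 0, 0], "rotation": [0, 0, -6.65]}, {"slide": [0, 0, 0], "rotation": [0, 0, -6.65]}, {"slide": [0, 0, 0], "rotation": [0, 0, -6.65]}, {"slide": [0, 0, 0], "rotation": [0, 0, -6.65]}, {"slide": [0, 0, 0], "rotation": [0, 0, -6.65]}, {"slide": [0, 0, 0], "rotation": [0, 0, -6.65]}, {"slide": [0, 0, 0], "rotation": [0, 0, -6.65]}, {"slide": [0, 0, 0], "rotation": [0, 0, -6.65]}, {"slide": [0, 0, 0], "rotation": [0, 0, -6.65]}, {"slide": [3, 18.8, 10], "rotation": [0, 0, 0]}, {"slide": [3, 18.7, 10], "rotation": [0, 0, 0]}, {"slide": [0, 0, 0], "rotation": [0, 0, 0]}, {"slide": [0, 0, 0], "rotation": [0, 0, 0]}, {"slide": [0, 0, 0], "rotation": [0, 0, 0]}]' --fingers 0.8

```text
time: 21.38
tool_pos: [0.6397, -0.0217, 0.1175]
tool_rot: [-0.0, 0.822, 0.57, -0.0]
contact_force: [-0.4, 0.2, 0.8]
gripper_width: 0.801
```

Run:
```python
from h import *
f=snap('wrist','w12');
r=fit(f,'green',(.64,-.02),69);print('green',r)
im=f['frame'].copy()
h=boxhull(f,r[0][0]/1000,r[0][1]/1000,np.radians(r[1])); cv2.polylines(im,[np.round(h).astype(int)],True,(255,255,255),1)
cv2.imwrite('pics/w12.png',im)
go(r[0][0]/1000-.001,r[0][1]/1000-.003,.01,r[1])
```

```text
green (array([639.9, -20.4]), np.float64(70.5), np.float64(0.845), array([326., 192.]))
t 21.43 at [ 0.6397 -0.0218  0.1178] phi 69.43 tilt z [-0.e+00  1.e-04 -1.e+00]
 slide (current axes) [ -1.7  -0.2 107.8] norm 107.9 rotz -1.07
 slide after turn [ -1.7  -0.3 107.8]
```

View pics/w12.png

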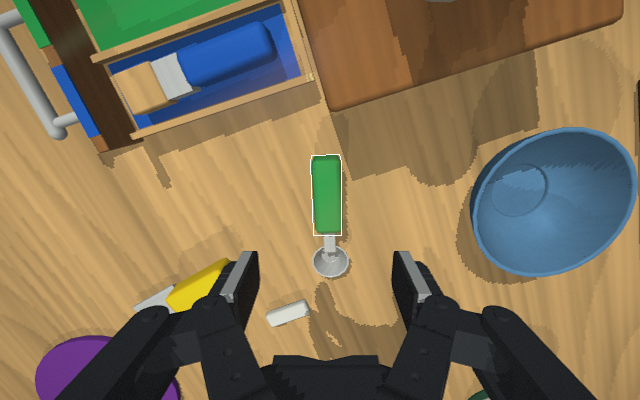

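>>> jog_arm --increments '[{"slide": [-1, 0, 28], "rotation": [0, 0, 0]}, {"slide": [-1, 0, 28], "rotation": [0, 0, 0]}, {"slide": [0, 0, 28], "rotation": [0, 0, 0]}, {"slide": [0, 0, 15], "rotation": [0, 0, 0]}, {"slide": [0, 0, 5], "rotation": [0, 0, 0]}, {"slide": [0, 0, 2], "rotation": [0, 0, 0]}, {"slide": [0, 0, 0], "rotation": [0, 0, 0]}, {"slide": [0, 0, 0], "rotation": [0, 0, 0]}, {"slide": [0, 0, 0], "rotation": [0, 0, 0]}, {"slide": [0, 0, 0], "rotation": [0, 0, 0]}]'

```text
time: 22.27
tool_pos: [0.6405, -0.0247, 0.0133]
tool_rot: [0.001, 0.822, 0.569, 0.001]
contact_force: [-0.9, -0.5, -0.5]
gripper_width: 0.799
```

>>> jog_arm --increments '[{"slide": [0, 0, 0], "rotation": [0, 0, 0]}, {"slide": [0, 0, 0], "rotation": [0, 0, 0]}, {"slide": [0, 0, 0], "rotation": [0, 0, 0]}, {"slide": [0, 0, 0], "rotation": [0, 0, 0]}, {"slide": [0, 0, 0], "rotation": [0, 0, 0]}, {"slide": [0, 0, 0], "rotation": [0, 0, 0]}, {"slide": [0, 0, 0], "rotation": [0, 0, 0]}, {"slide": [0, 0, 0], "rotation": [0, 0, 0]}]' --fingers 0

```text
time: 22.93
tool_pos: [0.6397, -0.0246, 0.012]
tool_rot: [0.0, 0.822, 0.569, 0.0]
contact_force: [-0.6, -0.1, 3.3]
gripper_width: 0.265
```

Run:
```python
from h import *
# slot green centre from blue centre shifted 58.3
yaw=np.radians(-4); x=np.array([np.cos(yaw),np.sin(yaw)]);y=np.array([-x[1],x[0]])
blue=np.array([.5876,.1056]); print('blue line y at', blue)
g=blue+.058*y; t=g+.022*x; print('green slot',g,'tcp',t)
go(t[0],t[1],.11,-4)
snap('wrist','w13')
```

```text
blue line y at [0.5876 0.1056]
green slot [0.59164588 0.16345871] tcp [0.61359228 0.16192407]
t 22.93 at [ 0.6397 -0.0246  0.012 ] phi 69.38 tilt z [ 9.e-04 -2.e-04 -1.e+00]
 slide (current axes) [165.4 -90.1 -98.1] norm 212.3 rotz 73.38
 slide after turn [ -39.1 -184.2  -98. ]
```

View pics/w13.png

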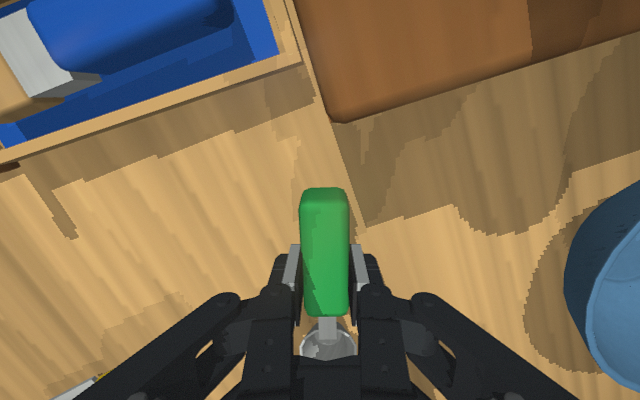

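>>> jog_arm --increments '[{"slide": [0, 0, -25], "rotation": [0, 0, 0]}, {"slide": [0, 0, -36], "rotation": [0, 0, 0]}, {"slide": [0, 0, -37], "rotation": [0, 0, 0]}, {"slide": [0, 0, 0], "rotation": [0, 0, 6.67]}, {"slide": [0, 0, 0], "rotation": [0, 0, 6.67]}, {"slide": [0, 0, 0], "rotation": [0, 0, 6.67]}, {"slide": [0, 0, 0], "rotation": [0, 0, 6.67]}, {"slide": [0, 0, 0], "rotation": [0, 0, 6.67]}, {"slide": [0, 0, 0], "rotation": [0, 0, 6.67]}, {"slide": [0, 0, 0], "rotation": [0, 0, 6.67]}, {"slide": [0, 0, 0], "rotation": [0, 0, 6.67]}, {"slide": [0, 0, 0], "rotation": [0, 0, 6.67]}, {"slide": [0, 0, 0], "rotation": [0, 0, 6.67]}, {"slide": [0, 0, 0], "rotation": [0, 0, 6.67]}, {"slide": [-6.5, -30.7, 0], "rotation": [0, 0, 0]}, {"slide": [-6.5, -30.7, 0], "rotation": [0, 0, 0]}, {"slide": [-6.5, -30.7, 0], "rotation": [0, 0, 0]}, {"slide": [-6.5, -30.7, 0], "rotation": [0, 0, 0]}, {"slide": [-6.5, -30.7, 0], "rotation": [0, 0, 0]}, {"slide": [-6.5, -30.7, 0], "rotation": [0, 0, 0]}]'

```text
time: 24.65
tool_pos: [0.6119, 0.1632, 0.1082]
tool_rot: [0.0, 0.999, -0.035, -0.001]
contact_force: [0.5, -0.1, -1.2]
gripper_width: 0.26
```

>>> jog_arm --increments '[{"slide": [0, 0, 0], "rotation": [0, 0, 0]}, {"slide": [0, 0, 0], "rotation": [0, 0, 0]}, {"slide": [0, 0, 0], "rotation": [0, 0, 0]}]'

```text
time: 24.9
tool_pos: [0.6127, 0.1616, 0.1086]
tool_rot: [0.0, 0.999, -0.035, -0.001]
contact_force: [0.3, 0.7, -1.5]
gripper_width: 0.262
```

Run:
```python
from h import *
go(.6136,.1619,.0265,-4); print(state()['gripper_width'])
snap('wrist','w14')
```

```text
t 24.9 at [0.6127 0.1616 0.1086] phi -3.97 tilt z [-1.5e-03 -8.0e-04 -1.0e+00]
 slide (current axes) [ 1.  -0.5 82.1] norm 82.1 rotz 0.03
 slide after turn [ 0.9 -0.4 82.1]
0.2621989107636311
```

View pics/w14.png

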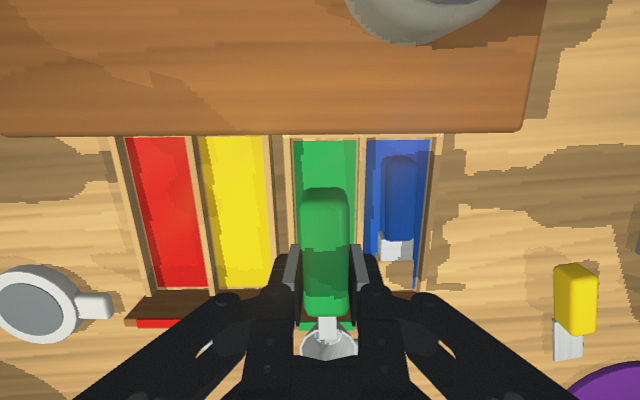

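Green is held, aligned with the green slot; lower and release.

>>> jog_arm --increments '[{"slide": [1, 0, 24], "rotation": [0, 0, 0]}, {"slide": [0, 0, 24], "rotation": [0, 0, 0]}, {"slide": [0, 0, 18], "rotation": [0, 0, 0]}, {"slide": [0, 0, 10], "rotation": [0, 0, 0]}, {"slide": [0, 0, 3], "rotation": [0, 0, 0]}, {"slide": [0, 0, 3], "rotation": [0, 0, 0]}, {"slide": [0, 0, 0], "rotation": [0, 0, 0]}, {"slide": [0, 0, 0], "rotation": [0, 0, 0]}, {"slide": [0, 0, 0], "rotation": [0, 0, 0]}]'

```text
time: 25.7
tool_pos: [0.6153, 0.1619, 0.0291]
tool_rot: [-0.0, 0.999, -0.035, 0.001]
contact_force: [0.2, 0.1, -0.8]
gripper_width: 0.268
```

>>> jog_arm --increments '[{"slide": [0, 0, 2], "rotation": [0, 0, 0]}, {"slide": [0, 0, 1], "rotation": [0, 0, 0]}, {"slide": [0, 0, 0], "rotation": [0, 0, 0]}, {"slide": [0, 0, 0], "rotation": [0, 0, 0]}]'

```text
time: 26.03
tool_pos: [0.6141, 0.1619, 0.0245]
tool_rot: [0.0, 0.999, -0.035, -0.0]
contact_force: [-0.6, -0.5, -0.9]
gripper_width: 0.263
```

>>> jog_arm --increments '[{"slide": [0, 0, 0], "rotation": [0, 0, 0]}, {"slide": [0, 0, 0], "rotation": [0, 0, 0]}, {"slide": [0, 0, 0], "rotation": [0, 0, 0]}, {"slide": [0, 0, 0], "rotation": [0, 0, 0]}]' --fingers 0.48

```text
time: 26.37
tool_pos: [0.6144, 0.1619, 0.0248]
tool_rot: [-0.0, 0.999, -0.035, 0.0]
contact_force: [0.7, -0.1, -0.3]
gripper_width: 0.479
```

>>> jog_arm --increments '[{"slide": [0, 0, -15], "rotation": [0, 0, 0]}, {"slide": [0, 0, -30], "rotation": [0, 0, 0]}, {"slide": [0, 0, -35], "rotation": [0, 0, 0]}, {"slide": [0, 0, -35], "rotation": [0, 0, 0]}, {"slide": [-12, 36, 0], "rotation": [0, 0, 0]}, {"slide": [-12, 36, 0], "rotation": [0, 0, 0]}, {"slide": [-12, 36, 0], "rotation": [0, 0, 0]}, {"slide": [-12, 36, 0], "rotation": [0, 0, 0]}, {"slide": [-12, 36, 0], "rotation": [0, 0, 0]}, {"slide": [-12, 36, 0], "rotation": [0, 0, 0]}, {"slide": [0, 0, 0], "rotation": [0, 0, 0]}, {"slide": [0, 0, 0], "rotation": [0, 0, 0]}, {"slide": [0, 0, 0], "rotation": [0, 0, 0]}]' --fingers 0.85

```text
time: 27.45
tool_pos: [0.5278, -0.0485, 0.1406]
tool_rot: [-0.0, 0.999, -0.035, 0.001]
contact_force: [0.1, 0.4, -0.5]
gripper_width: 0.852
```

Run:
```python
from h import *
f=snap('wrist','w15');
r=fit(f,'yellow',(.497,-.064),15);print('yellow',r)
im=f['frame'].copy()
h=boxhull(f,r[0][0]/1000,r[0][1]/1000,np.radians(r[1])); cv2.polylines(im,[np.round(h).astype(int)],True,(255,255,255),1)
cv2.imwrite('pics/w15.png',im)
go(r[0][0]/1000-.004,r[0][1]/1000-.001,.11,r[1])
```

```text
yellow (array([496.2, -65. ]), np.float64(10.4), np.float64(0.913), array([344., 217.]))
t 27.5 at [ 0.5279 -0.048   0.1404] phi -3.96 tilt z [ 1.2e-03  2.0e-04 -1.0e+00]
 slide (current axes) [-34.4  20.4  30.3] norm 50.2 rotz -14.36
 slide after turn [-38.4  11.3  30.4]
```

View pics/w15.png

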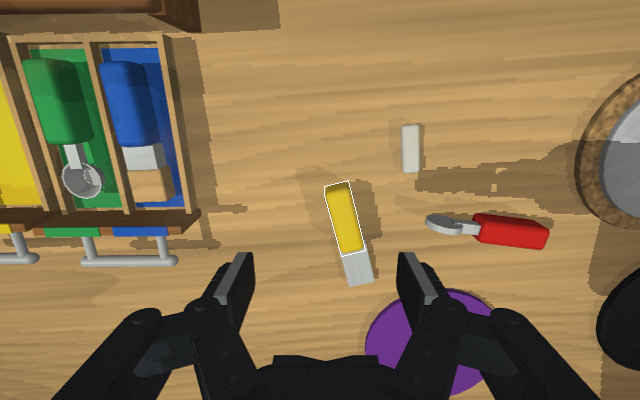

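>>> jog_arm --increments '[{"slide": [0, 0, 0], "rotation": [0, 0, -4.8]}, {"slide": [0, 0, 0], "rotation": [0, 0, -4.8]}, {"slide": [0, 0, 0], "rotation": [0, 0, -4.8]}, {"slide": [-19, 5.6, 0], "rotation": [0, 0, 0]}, {"slide": [-19, 5.6, 0], "rotation": [0, 0, 0]}, {"slide": [0, 0, 30], "rotation": [0, 0, 0]}, {"slide": [0, 0, 0], "rotation": [0, 0, 0]}, {"slide": [0, 0, 0], "rotation": [0, 0, 0]}, {"slide": [0, 0, 0], "rotation": [0, 0, 0]}]' --fingers 0.7

```text
time: 28.25
tool_pos: [0.4927, -0.0657, 0.1101]
tool_rot: [-0.0, 0.996, 0.091, 0.0]
contact_force: [0.5, -0.3, 0.2]
gripper_width: 0.698
```

Run:
```python
from h import *
f=snap('wrist','w16');
r=fit(f,'yellow',(.496,-.065),10);print('yellow',r)
im=f['frame'].copy()
h=boxhull(f,r[0][0]/1000,r[0][1]/1000,np.radians(r[1])); cv2.polylines(im,[np.round(h).astype(int)],True,(255,255,255),1)
cv2.imwrite('pics/w16.png',im)
go(r[0][0]/1000-.004,r[0][1]/1000-.001,.012,r[1])
```

```text
yellow (array([497. , -64.9]), np.float64(10.1), np.float64(0.922), array([325., 193.]))
t 28.3 at [ 0.4931 -0.0659  0.1107] phi 10.49 tilt z [ 1.2e-03 -2.0e-04 -1.0e+00]
 slide (current axes) [-0.2 -0.1 98.7] norm 98.7 rotz 0.39
 slide after turn [-0.1 -0.  98.7]
```

View pics/w16.png

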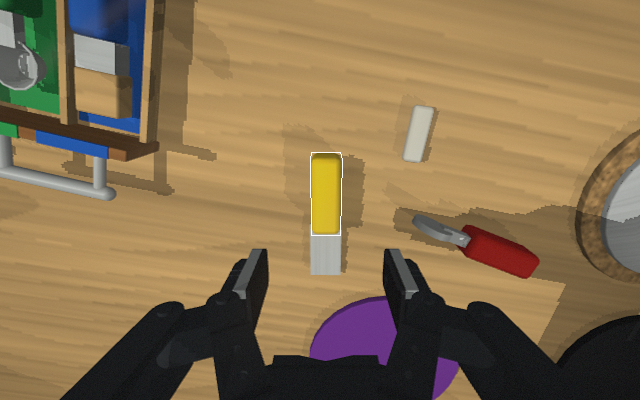

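>>> jog_arm --increments '[{"slide": [0, 0, 28], "rotation": [0, 0, 0]}, {"slide": [0, 0, 28], "rotation": [0, 0, 0]}, {"slide": [0, 0, 22], "rotation": [0, 0, 0]}, {"slide": [0, 0, 13], "rotation": [0, 0, 0]}, {"slide": [0, 0, 5], "rotation": [0, 0, 0]}, {"slide": [0, 0, 2], "rotation": [0, 0, 0]}, {"slide": [0, 0, 0], "rotation": [0, 0, 0]}, {"slide": [0, 0, 0], "rotation": [0, 0, 0]}, {"slide": [0, 0, 0], "rotation": [0, 0, 0]}, {"slide": [0, 0, 0], "rotation": [0, 0, 0]}]'

```text
time: 29.13
tool_pos: [0.493, -0.0667, 0.0128]
tool_rot: [0.0, 0.996, 0.091, 0.001]
contact_force: [-0.6, -0.3, -0.0]
gripper_width: 0.699
```

>>> jog_arm --increments '[{"slide": [0, 0, 0], "rotation": [0, 0, 0]}, {"slide": [0, 0, 0], "rotation": [0, 0, 0]}, {"slide": [0, 0, 0], "rotation": [0, 0, 0]}, {"slide": [0, 0, 0], "rotation": [0, 0, 0]}, {"slide": [0, 0, 0], "rotation": [0, 0, 0]}, {"slide": [0, 0, 0], "rotation": [0, 0, 0]}, {"slide": [0, 0, 0], "rotation": [0, 0, 0]}, {"slide": [0, 0, 0], "rotation": [0, 0, 0]}]' --fingers 0

```text
time: 29.8
tool_pos: [0.4925, -0.0666, 0.012]
tool_rot: [0.0, 0.996, 0.091, 0.0]
contact_force: [-0.7, -0.1, 4.6]
gripper_width: 0.266
```

Run:
```python
from h import *
import pickle
f,s=pickle.load(open('p10.pkl','rb'))
hsv=cv2.cvtColor(f['frame'],cv2.COLOR_BGR2HSV)
for row in (150,200,250,285):
    h=hsv[row]
    y=[u for u in range(90,210) if 21<=h[u,0]<=34 and h[u,1]>190]; r=[u for u in range(20,140) if h[u,0]<=6 and h[u,1]>150]
    print(row,y[0],y[-1],atz(f,((y[0]+y[-1])/2,row),.012),r[0],r[-1],atz(f,((r[0]+r[-1])/2,row),.012))
yaw=np.radians(-4); x=np.array([np.cos(yaw),np.sin(yaw)]);y=np.array([-x[1],x[0]])
red=np.array([.6031,.2942]); ye=red-.058*y; t=ye+.021*x; print(red,ye,t)
go(t[0],t[1],.11,-4)
f=snap('wrist','w17')
```

```text
150 117 177 [0.66182985 0.23454676 0.012     ] 40 97 [0.66585278 0.29415329 0.012     ]
200 128 185 [0.62154966 0.23732939 0.012     ] 56 110 [0.62554027 0.29631224 0.012     ]
250 140 193 [0.57638364 0.24002201 0.012     ] 72 122 [0.58039551 0.29915685 0.012     ]
285 148 199 [0.54138411 0.24210854 0.012     ] 83 131 [0.54540043 0.30118354 0.012     ]
[0.6031 0.2942] [0.59905412 0.23634129] [0.62000297 0.2348764 ]
t 29.8 at [ 0.4925 -0.0666  0.012 ] phi 10.41 tilt z [ 8.e-04 -3.e-04 -1.e+00]
 slide (current axes) [ 180.  -273.5  -98. ] norm 341.7 rotz 14.41
 slide after turn [ 106.2 -309.7  -98. ]
```

View pics/w17.png

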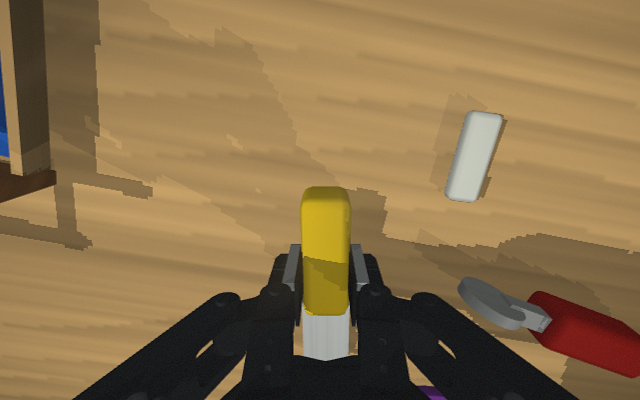

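>>> jog_arm --increments '[{"slide": [0, 0, -25], "rotation": [0, 0, 0]}, {"slide": [0, 0, -36], "rotation": [0, 0, 0]}, {"slide": [0, 0, -37], "rotation": [0, 0, 0]}, {"slide": [0, 0, 0], "rotation": [0, 0, 4.8]}, {"slide": [0, 0, 0], "rotation": [0, 0, 4.8]}, {"slide": [0, 0, 0], "rotation": [0, 0, 4.8]}, {"slide": [11.8, -34.4, 0], "rotation": [0, 0, 0]}, {"slide": [11.8, -34.4, 0], "rotation": [0, 0, 0]}, {"slide": [11.8, -34.4, 0], "rotation": [0, 0, 0]}, {"slide": [11.8, -34.4, 0], "rotation": [0, 0, 0]}, {"slide": [11.8, -34.4, 0], "rotation": [0, 0, 0]}, {"slide": [11.8, -34.4, 0], "rotation": [0, 0, 0]}, {"slide": [11.8, -34.4, 0], "rotation": [0, 0, 0]}, {"slide": [11.8, -34.4, 0], "rotation": [0, 0, 0]}, {"slide": [11.8, -34.4, 0], "rotation": [0, 0, 0]}, {"slide": [0, 0, 0], "rotation": [0, 0, 0]}, {"slide": [0, 0, 0], "rotation": [0, 0, 0]}, {"slide": [0, 0, 0], "rotation": [0, 0, 0]}]'

```text
time: 31.35
tool_pos: [0.6185, 0.2347, 0.108]
tool_rot: [0.001, 0.999, -0.035, -0.001]
contact_force: [-0.2, -0.3, -1.9]
gripper_width: 0.262
```

Run:
```python
from h import *
go(.620,.2349,.0265,-4); print(state()['gripper_width'])
f=snap('wrist','w18')
hsv=cv2.cvtColor(f['frame'],cv2.COLOR_BGR2HSV)
for row in (150,160,170):
    h=hsv[row]
    y=[u for u in range(270,400) if 21<=h[u,0]<=34 and h[u,1]>190]; r=[u for u in range(200,300) if h[u,0]<=6 and h[u,1]>150]
    print(row,y[0],y[-1],atz(f,((y[0]+y[-1])/2,row),.012),r[0],r[-1],atz(f,((r[0]+r[-1])/2,row),.012))
```

```text
t 31.35 at [0.6185 0.2347 0.108 ] phi -3.97 tilt z [-0.0025 -0.001  -1.    ]
 slide (current axes) [ 1.6 -0.4 81.5] norm 81.5 rotz 0.03
 slide after turn [ 1.4 -0.3 81.5]
0.26248969520733595
150 293 354 [0.65886209 0.23305323 0.012     ] 220 281 [0.66300554 0.29093766 0.012     ]
160 293 354 [0.6508143  0.23364181 0.012     ] 221 282 [0.654949   0.29135905 0.012     ]
170 294 354 [0.64255903 0.23383802 0.012     ] 222 282 [0.64674286 0.29219488 0.012     ]
```

View pics/w18.png

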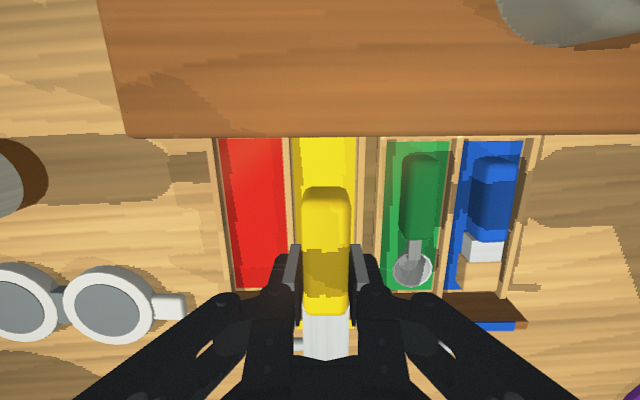

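>>> jog_arm --increments '[{"slide": [1.5, -1, 24], "rotation": [0, 0, 0]}, {"slide": [0, 0, 24], "rotation": [0, 0, 0]}, {"slide": [0, 0, 18], "rotation": [0, 0, 0]}, {"slide": [0, 0, 10], "rotation": [0, 0, 0]}, {"slide": [0, 0, 4], "rotation": [0, 0, 0]}, {"slide": [0, 0, 3], "rotation": [0, 0, 0]}, {"slide": [0, 0, 0], "rotation": [0, 0, 0]}, {"slide": [0, 0, 0], "rotation": [0, 0, 0]}, {"slide": [0, 0, 0], "rotation": [0, 0, 0]}, {"slide": [0, 0, 0], "rotation": [0, 0, 0]}]'

```text
time: 32.23
tool_pos: [0.6219, 0.2361, 0.0279]
tool_rot: [-0.0, 0.999, -0.035, 0.001]
contact_force: [0.3, -0.3, -0.8]
gripper_width: 0.265
```

>>> jog_arm --increments '[{"slide": [0, 0, 1.5], "rotation": [0, 0, 0]}, {"slide": [0, 0, 0], "rotation": [0, 0, 0]}, {"slide": [0, 0, 0], "rotation": [0, 0, 0]}]'

```text
time: 32.48
tool_pos: [0.621, 0.2359, 0.025]
tool_rot: [-0.0, 0.999, -0.035, -0.0]
contact_force: [-0.3, -1.0, 0.3]
gripper_width: 0.259
```

>>> jog_arm --increments '[{"slide": [0, 0, 0], "rotation": [0, 0, 0]}, {"slide": [0, 0, 0], "rotation": [0, 0, 0]}, {"slide": [0, 0, 0], "rotation": [0, 0, 0]}, {"slide": [0, 0, 0], "rotation": [0, 0, 0]}]' --fingers 0.48

```text
time: 32.82
tool_pos: [0.6212, 0.2359, 0.0252]
tool_rot: [-0.0, 0.999, -0.035, 0.0]
contact_force: [0.0, -0.6, 0.6]
gripper_width: 0.478
```

>>> jog_arm --increments '[{"slide": [0, 0, -15], "rotation": [0, 0, 0]}, {"slide": [0, 0, -30], "rotation": [0, 0, 0]}, {"slide": [0, 0, -35], "rotation": [0, 0, 0]}, {"slide": [0, 0, -35], "rotation": [0, 0, 0]}, {"slide": [-14, 37, 0], "rotation": [0, 0, 0]}, {"slide": [-14, 37, 0], "rotation": [0, 0, 0]}, {"slide": [-14, 37, 0], "rotation": [0, 0, 0]}, {"slide": [-14, 37, 0], "rotation": [0, 0, 0]}, {"slide": [-14, 37, 0], "rotation": [0, 0, 0]}, {"slide": [-14, 37, 0], "rotation": [0, 0, 0]}, {"slide": [-14, 37, 0], "rotation": [0, 0, 0]}, {"slide": [-14, 37, 0], "rotation": [0, 0, 0]}, {"slide": [-14, 37, 0], "rotation": [0, 0, 0]}, {"slide": [-14, 37, 0], "rotation": [0, 0, 0]}, {"slide": [-14, 37, 0], "rotation": [0, 0, 0]}, {"slide": [0, 0, 0], "rotation": [0, 0, 0]}, {"slide": [0, 0, 0], "rotation": [0, 0, 0]}, {"slide": [0, 0, 0], "rotation": [0, 0, 0]}]' --fingers 0.85

```text
time: 34.32
tool_pos: [0.4394, -0.1595, 0.141]
tool_rot: [0.0, 0.999, -0.035, 0.001]
contact_force: [0.1, 0.3, 0.5]
gripper_width: 0.85
```

Run:
```python
from h import *
f=snap('wrist','w19');
r=fit(f,'red',(.472,-.222),82);print('red',r)
im=f['frame'].copy()
h=boxhull(f,r[0][0]/1000,r[0][1]/1000,np.radians(r[1])); cv2.polylines(im,[np.round(h).astype(int)],True,(255,255,255),1)
cv2.imwrite('pics/w19.png',im)
go(r[0][0]/1000,r[0][1]/1000+.004,.11,r[1])
```

```text
red (array([ 471.2, -223.6]), np.float64(75.5), np.float64(0.813), array([395., 150.]))
t 34.37 at [ 0.4396 -0.1589  0.1407] phi -3.95 tilt z [ 1.e-03 -1.e-04 -1.e+00]
 slide (current axes) [35.7 58.3 30.8] norm 75.0 rotz -79.45
 slide after turn [-50.8  45.8  30.7]
```

View pics/w19.png

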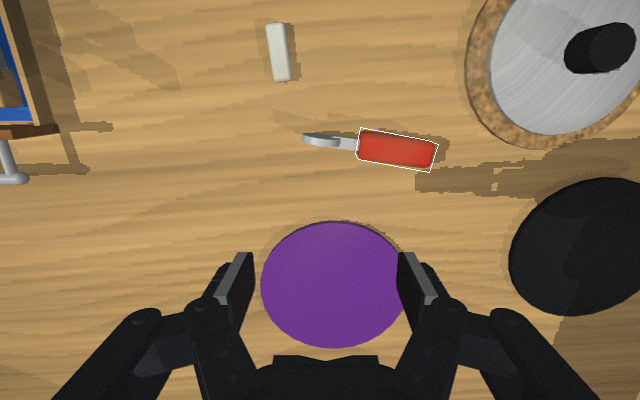

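>>> jog_arm --increments '[{"slide": [0, 0, 0], "rotation": [0, 0, -6.75]}, {"slide": [0, 0, 0], "rotation": [0, 0, -6.75]}, {"slide": [0, 0, 0], "rotation": [0, 0, -6.75]}, {"slide": [0, 0, 0], "rotation": [0, 0, -6.75]}, {"slide": [0, 0, 0], "rotation": [0, 0, -6.75]}, {"slide": [0, 0, 0], "rotation": [0, 0, -6.75]}, {"slide": [0, 0, 0], "rotation": [0, 0, -6.75]}, {"slide": [0, 0, 0], "rotation": [0, 0, -6.75]}, {"slide": [0, 0, 0], "rotation": [0, 0, -6.75]}, {"slide": [0, 0, 0], "rotation": [0, 0, -6.75]}, {"slide": [0, 0, 0], "rotation": [0, 0, -6.75]}, {"slide": [0, 0, 0], "rotation": [0, 0, -6.75]}, {"slide": [-26, 22.6, 10], "rotation": [0, 0, 0]}, {"slide": [-26, 22.6, 10], "rotation": [0, 0, 0]}, {"slide": [0, 0, 10], "rotation": [0, 0, 0]}, {"slide": [0, 0, 0], "rotation": [0, 0, 0]}, {"slide": [0, 0, 0], "rotation": [0, 0, 0]}, {"slide": [0, 0, 0], "rotation": [0, 0, 0]}]' --fingers 0.7

```text
time: 35.87
tool_pos: [0.4716, -0.2188, 0.1102]
tool_rot: [-0.0, 0.782, 0.623, 0.0]
contact_force: [-0.2, -0.1, 0.2]
gripper_width: 0.7
```

Run:
```python
from h import *
f=snap('wrist','w20');
r=fit(f,'red',(.472,-.222),77);print('red',r)
im=f['frame'].copy()
h=boxhull(f,r[0][0]/1000,r[0][1]/1000,np.radians(r[1])); cv2.polylines(im,[np.round(h).astype(int)],True,(255,255,255),1)
cv2.imwrite('pics/w20.png',im)
go(r[0][0]/1000+.001,r[0][1]/1000+.004,.012,r[1])
```

```text
red (array([ 471.2, -223.8]), np.float64(77.6), np.float64(0.867), array([327., 204.]))
t 35.92 at [ 0.4717 -0.2191  0.1106] phi 77.11 tilt z [ 6.e-04 -2.e-04 -1.e+00]
 slide (current axes) [-0.6  0.6 98.6] norm 98.6 rotz -0.49
 slide after turn [-0.6  0.6 98.6]
```

View pics/w20.png

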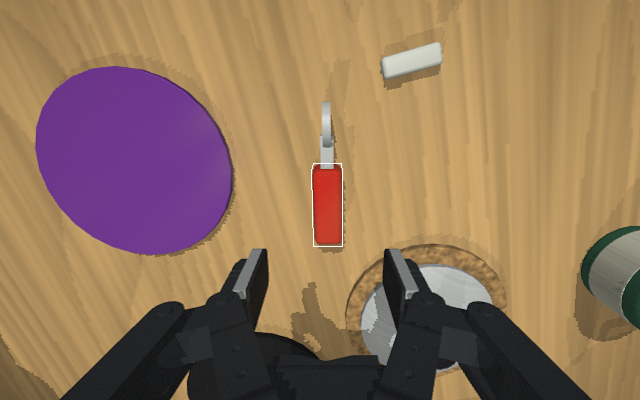

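>>> jog_arm --increments '[{"slide": [0, 0, 28], "rotation": [0, 0, 0]}, {"slide": [0, 0, 28], "rotation": [0, 0, 0]}, {"slide": [0, 0, 22], "rotation": [0, 0, 0]}, {"slide": [0, 0, 13], "rotation": [0, 0, 0]}, {"slide": [0, 0, 5], "rotation": [0, 0, 0]}, {"slide": [0, 0, 2], "rotation": [0, 0, 0]}, {"slide": [0, 0, 0], "rotation": [0, 0, 0]}, {"slide": [0, 0, 0], "rotation": [0, 0, 0]}, {"slide": [0, 0, 0], "rotation": [0, 0, 0]}, {"slide": [0, 0, 0], "rotation": [0, 0, 0]}]'

```text
time: 36.75
tool_pos: [0.4723, -0.2207, 0.0133]
tool_rot: [0.001, 0.783, 0.623, 0.0]
contact_force: [-0.5, -0.0, -0.3]
gripper_width: 0.699
```

>>> jog_arm --increments '[{"slide": [0, 0, 0], "rotation": [0, 0, 0]}, {"slide": [0, 0, 0], "rotation": [0, 0, 0]}, {"slide": [0, 0, 0], "rotation": [0, 0, 0]}, {"slide": [0, 0, 0], "rotation": [0, 0, 0]}, {"slide": [0, 0, 0], "rotation": [0, 0, 0]}, {"slide": [0, 0, 0], "rotation": [0, 0, 0]}, {"slide": [0, 0, 0], "rotation": [0, 0, 0]}, {"slide": [0, 0, 0], "rotation": [0, 0, 0]}]' --fingers 0

```text
time: 37.42
tool_pos: [0.4719, -0.2206, 0.0125]
tool_rot: [0.0, 0.783, 0.623, 0.0]
contact_force: [-0.3, 0.4, 4.5]
gripper_width: 0.264
```

Run:
```python
from h import *
yaw=np.radians(-4); x=np.array([np.cos(yaw),np.sin(yaw)]);y=np.array([-x[1],x[0]])
ye=np.array([.621,.2355])-.021*x; red=ye+.058*y; t=red-.021*x; print(red,t)
go(t[0],t[1],.11,-4)
f=snap('wrist','w21')
```

```text
[0.60409703 0.2948236 ] [0.58314819 0.29628849]
t 37.42 at [ 0.4719 -0.2206  0.0125] phi 77.0 tilt z [ 8.e-04 -6.e-04 -1.e+00]
 slide (current axes) [528.6  -7.7 -97.7] norm 537.6 rotz 81.00
 slide after turn [  74.9 -523.4  -97.5]
```

View pics/w21.png

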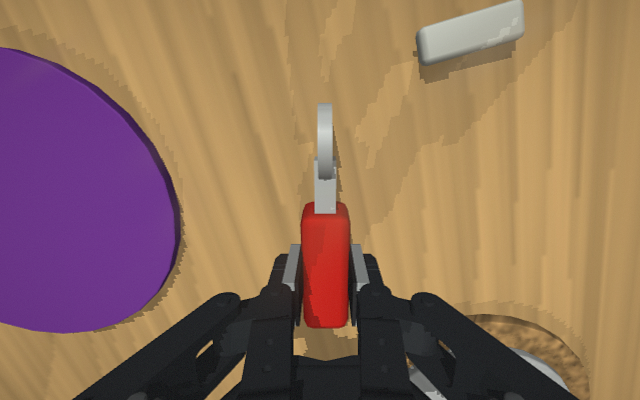

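>>> jog_arm --increments '[{"slide": [0, 0, -25], "rotation": [0, 0, 0]}, {"slide": [0, 0, -36], "rotation": [0, 0, 0]}, {"slide": [0, 0, -37], "rotation": [0, 0, 0]}, {"slide": [0, 0, 0], "rotation": [0, 0, 6.75]}, {"slide": [0, 0, 0], "rotation": [0, 0, 6.75]}, {"slide": [0, 0, 0], "rotation": [0, 0, 6.75]}, {"slide": [0, 0, 0], "rotation": [0, 0, 6.75]}, {"slide": [0, 0, 0], "rotation": [0, 0, 6.75]}, {"slide": [0, 0, 0], "rotation": [0, 0, 6.75]}, {"slide": [0, 0, 0], "rotation": [0, 0, 6.75]}, {"slide": [0, 0, 0], "rotation": [0, 0, 6.75]}, {"slide": [0, 0, 0], "rotation": [0, 0, 6.75]}, {"slide": [0, 0, 0], "rotation": [0, 0, 6.75]}, {"slide": [0, 0, 0], "rotation": [0, 0, 6.75]}, {"slide": [0, 0, 0], "rotation": [0, 0, 6.75]}, {"slide": [0, 0, 0], "rotation": [0, 0, 0]}, {"slide": [0, 0, 0], "rotation": [0, 0, 0]}]'

```text
time: 38.88
tool_pos: [0.4708, -0.2198, 0.1089]
tool_rot: [-0.001, 0.999, -0.033, -0.001]
contact_force: [-0.2, 0.1, -0.6]
gripper_width: 0.26
```

Run:
```python
from h import *
go(.5831,.2963,.11,-4); print(state()['gripper_width'])
```

```text
t 38.88 at [ 0.4708 -0.2198  0.1089] phi -3.83 tilt z [-0.0016  0.0011 -1.    ]
 slide (current axes) [  77.6 -522.5   -0.7] norm 528.2 rotz 0.17
 slide after turn [  76.  -522.7   -1.1]
0.25975391912158224
```

>>> jog_arm --increments '[{"slide": [5.5, -37.3, 0], "rotation": [0, 0, 0]}, {"slide": [5.5, -37.3, 0], "rotation": [0, 0, 0]}, {"slide": [5.5, -37.3, 0], "rotation": [0, 0, 0]}, {"slide": [5.5, -37.3, 0], "rotation": [0, 0, 0]}, {"slide": [5.5, -37.3, 0], "rotation": [0, 0, 0]}, {"slide": [5.5, -37.3, 0], "rotation": [0, 0, 0]}, {"slide": [5.5, -37.3, 0], "rotation": [0, 0, 0]}, {"slide": [5.5, -37.3, 0], "rotation": [0, 0, 0]}, {"slide": [5.5, -37.3, 0], "rotation": [0, 0, 0]}, {"slide": [5.5, -37.3, 0], "rotation": [0, 0, 0]}, {"slide": [5.5, -37.3, 0], "rotation": [0, 0, 0]}, {"slide": [5.5, -37.3, 0], "rotation": [0, 0, 0]}, {"slide": [5.5, -37.3, 0], "rotation": [0, 0, 0]}, {"slide": [5.5, -37.3, 0], "rotation": [0, 0, 0]}, {"slide": [0, 0, 0], "rotation": [0, 0, 0]}, {"slide": [0, 0, 0], "rotation": [0, 0, 0]}, {"slide": [0, 0, 0], "rotation": [0, 0, 0]}]'

```text
time: 40.3
tool_pos: [0.5841, 0.2951, 0.1091]
tool_rot: [0.0, 0.999, -0.034, -0.001]
contact_force: [0.1, 0.1, -0.8]
gripper_width: 0.262
```

Run:
```python
from h import *
go(.5831,.2963,.0265,-4); print(state()['gripper_width'])
f=snap('wrist','w22')
hsv=cv2.cvtColor(f['frame'],cv2.COLOR_BGR2HSV)
for row in (130,135,150):
    h=hsv[row]
    r=[u for u in range(270,400) if h[u,0]<=6 and h[u,1]>150]
    print(row,r[0],r[-1],atz(f,((r[0]+r[-1])/2,row),.012))
```

```text
t 40.3 at [0.5841 0.2951 0.1091] phi -3.88 tilt z [-1.4e-03 -9.0e-04 -1.0e+00]
 slide (current axes) [-1.  -1.2 82.6] norm 82.6 rotz 0.12
 slide after turn [-1.1 -1.1 82.6]
0.2624603988761971
130 293 355 [0.63996109 0.29200685 0.012     ]
135 293 355 [0.63610788 0.29228037 0.012     ]
150 293 354 [0.62432629 0.29351735 0.012     ]
```

View pics/w22.png

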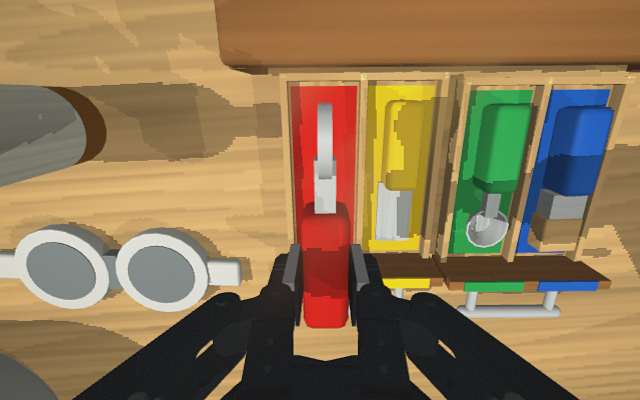

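>>> jog_arm --increments '[{"slide": [0, -1, 24], "rotation": [0, 0, 0]}, {"slide": [0, 0, 24], "rotation": [0, 0, 0]}, {"slide": [0, 0, 18], "rotation": [0, 0, 0]}, {"slide": [0, 0, 10], "rotation": [0, 0, 0]}, {"slide": [0, 0, 4], "rotation": [0, 0, 0]}, {"slide": [0, 0, 4], "rotation": [0, 0, 0]}, {"slide": [0, 0, 0], "rotation": [0, 0, 0]}, {"slide": [0, 0, 0], "rotation": [0, 0, 0]}, {"slide": [0, 0, 0], "rotation": [0, 0, 0]}, {"slide": [0, 0, 0], "rotation": [0, 0, 0]}]'

```text
time: 41.18
tool_pos: [0.5855, 0.2967, 0.0273]
tool_rot: [-0.0, 0.999, -0.035, 0.001]
contact_force: [0.3, -0.7, -1.5]
gripper_width: 0.263
```

>>> jog_arm --increments '[{"slide": [0, 0, 1], "rotation": [0, 0, 0]}, {"slide": [0, 0, 0], "rotation": [0, 0, 0]}, {"slide": [0, 0, 0], "rotation": [0, 0, 0]}]'

```text
time: 41.43
tool_pos: [0.5847, 0.2964, 0.0251]
tool_rot: [-0.0, 0.999, -0.035, 0.0]
contact_force: [-0.1, 0.2, -1.0]
gripper_width: 0.265
```

>>> jog_arm --increments '[{"slide": [0, 0, 0], "rotation": [0, 0, 0]}, {"slide": [0, 0, 0], "rotation": [0, 0, 0]}, {"slide": [0, 0, 0], "rotation": [0, 0, 0]}, {"slide": [0, 0, 0], "rotation": [0, 0, 0]}]' --fingers 0.48

```text
time: 41.77
tool_pos: [0.5849, 0.2964, 0.0252]
tool_rot: [-0.0, 0.999, -0.035, 0.0]
contact_force: [-0.4, 0.2, -0.4]
gripper_width: 0.477
```

>>> jog_arm --increments '[{"slide": [0, 0, -15], "rotation": [0, 0, 0]}, {"slide": [0, 0, -30], "rotation": [0, 0, 0]}, {"slide": [0, 0, -35], "rotation": [0, 0, 0]}, {"slide": [-20, 10, -35], "rotation": [0, 0, 0]}, {"slide": [-35, 10, 0], "rotation": [0, 0, 0]}, {"slide": [-35, 10, 0], "rotation": [0, 0, 0]}, {"slide": [-35, 10, 0], "rotation": [0, 0, 0]}, {"slide": [0, 0, 0], "rotation": [0, 0, 0]}, {"slide": [0, 0, 0], "rotation": [0, 0, 0]}, {"slide": [0, 0, 0], "rotation": [0, 0, 0]}]' --fingers 0

```text
time: 42.6
tool_pos: [0.4581, 0.2655, 0.1415]
tool_rot: [-0.001, 0.999, -0.035, 0.001]
contact_force: [-0.1, 0.5, -0.6]
gripper_width: -0.002
```

Run:
```python
from h import *
f=snap('wrist','w23'); s=snap('side')
b=s['frame'][190:280,215:340];cv2.imwrite('pics/s23.png',cv2.resize(b,None,fx=6,fy=6,interpolation=cv2.INTER_NEAREST))
for n in ('tray_left_bar','tray_right_bar'):
    a=place_of(n,'wrist');print(n,[(np.round(q['uv'],1),round(q['score'],2),np.round(atz(f,q['uv'],.032),4)) for q in a])
go(.45,.271,.03,-4)
```

```text
tray_left_bar []
tray_right_bar [(array([469.9, 166.2]), 0.72, array([0.4738, 0.1403, 0.032 ]))]
t 42.8 at [0.4587 0.2654 0.1408] phi -4.01 tilt z [ 1.2e-03  4.0e-04 -1.0e+00]
 slide (current axes) [ -9.2  -4.9 110.8] norm 111.3 rotz -0.01
 slide after turn [ -9.1  -4.9 110.8]
```

View pics/w23.png

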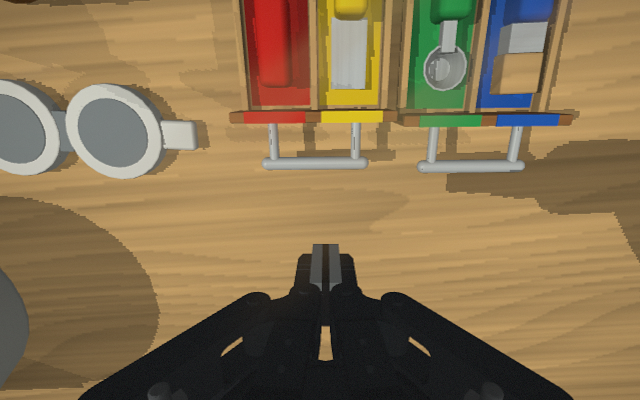

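View pics/s23.png

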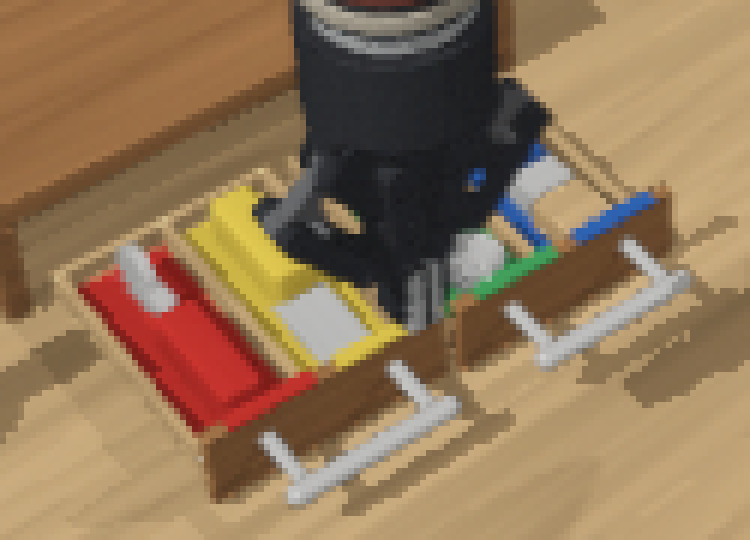

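>>> jog_arm --increments '[{"slide": [-5, -4, 20], "rotation": [0, 0, 0]}, {"slide": [-5, -4, 30], "rotation": [0, 0, 0]}, {"slide": [0, 0, 35], "rotation": [0, 0, 0]}, {"slide": [0, 0, 25], "rotation": [0, 0, 0]}, {"slide": [0, 0, 8], "rotation": [0, 0, 0]}, {"slide": [0, 0, 0], "rotation": [0, 0, 0]}, {"slide": [0, 0, 0], "rotation": [0, 0, 0]}, {"slide": [0, 0, 0], "rotation": [0, 0, 0]}]' --fingers 0

```text
time: 43.47
tool_pos: [0.4498, 0.2746, 0.0242]
tool_rot: [-0.001, 0.999, -0.035, 0.002]
contact_force: [-0.1, -0.2, 0.9]
gripper_width: 0.002
```

Run:
```python
from h import *
go(.45,.2735,.02,-4)
f=snap('wrist','w24')
s=snap('side');sc=snap('scene')
a=place_of('jar','side')[0]['uv'];b=place_of('jar','scene')[0]['uv'];print('jar',tri([(s,a),(sc,b)]))
a=place_of('stand','side')[0]['uv'];b=place_of('stand','scene')[0]['uv'];print('stand',tri([(s,a),(sc,b)]))
```

```text
t 43.47 at [0.4498 0.2746 0.0242] phi -4.01 tilt z [ 0.0034  0.0015 -1.    ]
 slide (current axes) [0.2 1.1 4.2] norm 4.4 rotz -0.01
 slide after turn [0.3 1.1 4.2]
jar (array([0.74806727, 0.1114635 , 0.07107843]), [np.float64(2.800099395411801), np.float64(2.800099395411717)])
stand (array([ 0.67626804,  0.19065088, -0.0017272 ]), [np.float64(1.135402836914242), np.float64(1.1354028369141858)])
```

View pics/w24.png

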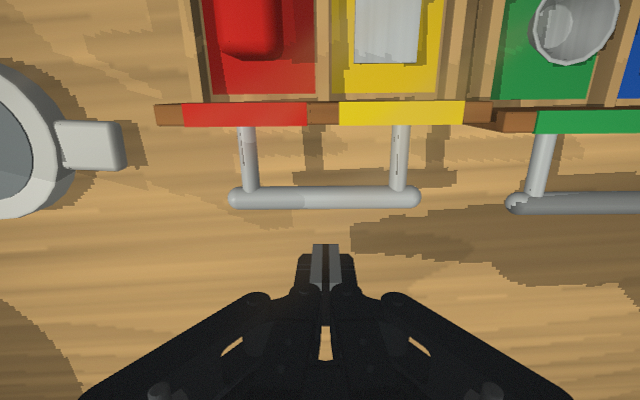

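>>> jog_arm --increments '[{"slide": [6, 0, 3], "rotation": [0, 0, 0]}, {"slide": [6, 0, 0], "rotation": [0, 0, 0]}, {"slide": [6, 0, 0], "rotation": [0, 0, 0]}, {"slide": [8, 0, 0], "rotation": [0, 0, 0]}, {"slide": [10, 0, 0], "rotation": [0, 0, 0]}, {"slide": [12, 0, 0], "rotation": [0, 0, 0]}, {"slide": [12, 0, 0], "rotation": [0, 0, 0]}, {"slide": [12, 0, 0], "rotation": [0, 0, 0]}, {"slide": [12, 0, 0], "rotation": [0, 0, 0]}, {"slide": [12, 0, 0], "rotation": [0, 0, 0]}, {"slide": [12, 0, 0], "rotation": [0, 0, 0]}, {"slide": [12, 0, 0], "rotation": [0, 0, 0]}, {"slide": [10, 0, 0], "rotation": [0, 0, 0]}, {"slide": [8, 0, 0], "rotation": [0, 0, 0]}, {"slide": [6, 0, 0], "rotation": [0, 0, 0]}, {"slide": [4, 0, 0], "rotation": [0, 0, 0]}, {"slide": [0, 0, 0], "rotation": [0, 0, 0]}, {"slide": [0, 0, 0], "rotation": [0, 0, 0]}]'

```text
time: 45.32
tool_pos: [0.5959, 0.2633, 0.0192]
tool_rot: [0.0, 0.999, -0.035, 0.0]
contact_force: [1.0, -0.4, -0.5]
gripper_width: -0.002
```

Run:
```python
from h import *
go(.64,.26,.02,-4)
f=snap('wrist','w25');s=snap('side')
b=s['frame'][150:290,170:350];cv2.imwrite('pics/s25.png',cv2.resize(b,None,fx=4,fy=4,interpolation=cv2.INTER_NEAREST))
```

```text
t 45.32 at [0.5959 0.2633 0.0192] phi -4.0 tilt z [ 9.e-04 -3.e-04 -1.e+00]
 slide (current axes) [44.2  0.2 -0.8] norm 44.3 rotz 0.00
 slide after turn [44.2  0.2 -0.8]
```

View pics/w25.png

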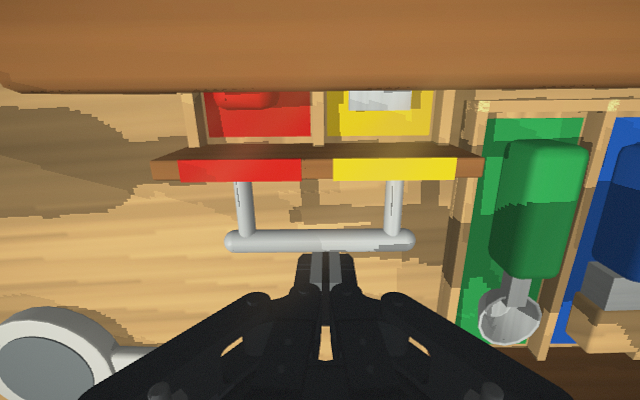

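View pics/s25.png

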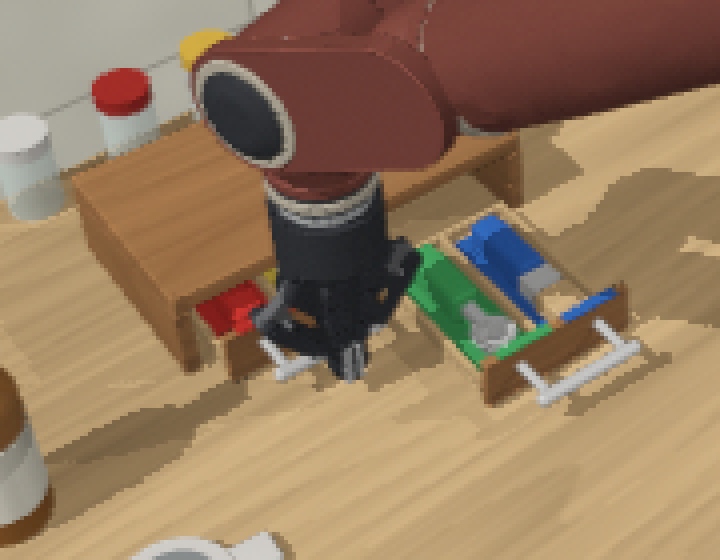

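>>> jog_arm --increments '[{"slide": [6, 0, 0], "rotation": [0, 0, 0]}, {"slide": [6, 0, 0], "rotation": [0, 0, 0]}, {"slide": [6, 0, 0], "rotation": [0, 0, 0]}, {"slide": [5, 0, 0], "rotation": [0, 0, 0]}, {"slide": [4, 0, 0], "rotation": [0, 0, 0]}, {"slide": [3, 0, 0], "rotation": [0, 0, 0]}, {"slide": [2, 0, 0], "rotation": [0, 0, 0]}, {"slide": [0, 0, 0], "rotation": [0, 0, 0]}]'

```text
time: 46.08
tool_pos: [0.6212, 0.2618, 0.0187]
tool_rot: [0.001, 0.999, -0.035, -0.009]
contact_force: [-24.7, 0.1, 16.5]
gripper_width: -0.002
```

>>> jog_arm --increments '[{"slide": [-10, 0, 0], "rotation": [0, 0, 0]}, {"slide": [-20, 0, 0], "rotation": [0, 0, 0]}, {"slide": [-30, 0, 0], "rotation": [0, 0, 0]}, {"slide": [-30, 0, 0], "rotation": [0, 0, 0]}, {"slide": [-30, 0, -20], "rotation": [0, 0, 0]}, {"slide": [0, 0, -35], "rotation": [0, 0, 0]}, {"slide": [0, 0, -35], "rotation": [0, 0, 0]}, {"slide": [0, 0, 0], "rotation": [0, 0, 0]}, {"slide": [0, 0, 0], "rotation": [0, 0, 0]}, {"slide": [0, 0, 0], "rotation": [0, 0, 0]}]'

```text
time: 46.92
tool_pos: [0.5084, 0.2696, 0.1095]
tool_rot: [-0.0, 0.999, -0.035, 0.001]
contact_force: [0.6, -0.7, -0.2]
gripper_width: 0.002
```

Run:
```python
from h import *
go(.45,.14,.11,86)
f=snap('wrist','w26');s=snap('side')
b=s['frame'][150:290,170:350];cv2.imwrite('pics/s26.png',cv2.resize(b,None,fx=4,fy=4,interpolation=cv2.INTER_NEAREST))
```

```text
t 46.92 at [0.5084 0.2696 0.1095] phi -4.0 tilt z [ 1.8e-03  3.0e-04 -1.0e+00]
 slide (current axes) [-49.3 133.4  -0.6] norm 142.2 rotz -90.00
 slide after turn [-133.3  -49.3   -0.5]
```

View pics/w26.png

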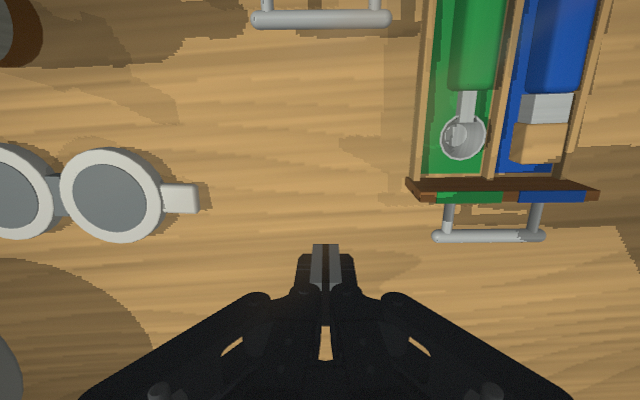

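View pics/s26.png

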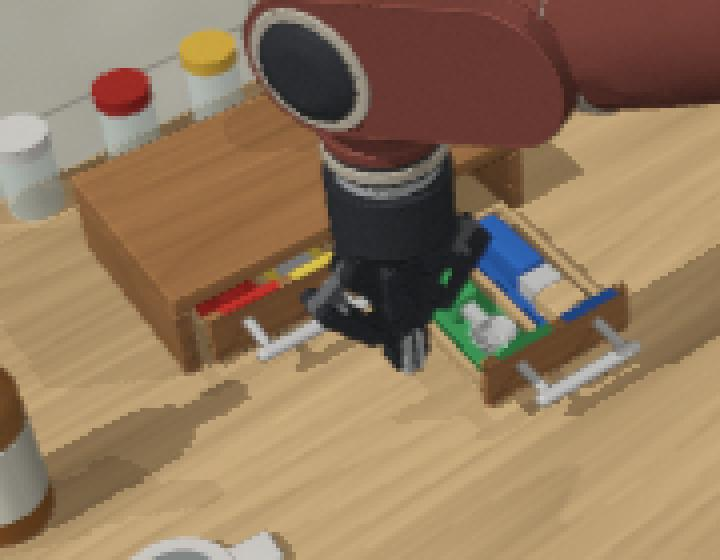

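Run:
```python
from h import *
f=snap('wrist');s=snap('side','s26b')
for uv in ((255,20),(387,17)): print(atz(f,uv,.032))
for uv in ((437,237),(541,236)): print('R',atz(f,uv,.032))
print('stand front corner edges', [atz(f,u,.078) for u in ((0,0),)])
b=s['frame'][210:250,205:265];cv2.imwrite('pics/s26.png',cv2.resize(b,None,fx=12,fy=12,interpolation=cv2.INTER_CUBIC))
```

```text
[0.63734125 0.30459191 0.032     ]
[0.63300061 0.22059648 0.032     ]
R [0.47465889 0.18132798 0.032     ]
R [0.46948657 0.09799722 0.032     ]
stand front corner edges [array([0.6450457 , 0.42024636, 0.078     ])]
```

View pics/s26.png

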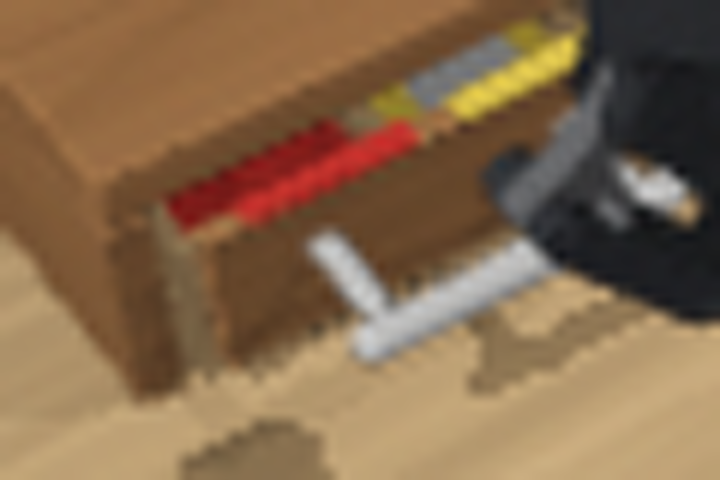

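>>> jog_arm --increments '[{"slide": [-17.3, 33, 0], "rotation": [0, 0, 0]}, {"slide": [-17.3, 33, 0], "rotation": [0, 0, 0]}, {"slide": [-17.3, 33, 0], "rotation": [0, 0, 0]}, {"slide": [-17.3, 33, 0], "rotation": [0, 0, 0]}, {"slide": [0, 0, 0], "rotation": [0, 0, -6.92]}, {"slide": [0, 0, 0], "rotation": [0, 0, -6.92]}, {"slide": [0, 0, 0], "rotation": [0, 0, -6.92]}, {"slide": [0, 0, 0], "rotation": [0, 0, -6.92]}, {"slide": [0, 0, 0], "rotation": [0, 0, -6.92]}, {"slide": [0, 0, 0], "rotation": [0, 0, -6.92]}, {"slide": [0, 0, 0], "rotation": [0, 0, -6.92]}, {"slide": [0, 0, 0], "rotation": [0, 0, -6.92]}, {"slide": [0, 0, 0], "rotation": [0, 0, -6.92]}, {"slide": [0, 0, 0], "rotation": [0, 0, -6.92]}, {"slide": [0, 0, 0], "rotation": [0, 0, -6.92]}, {"slide": [0, 0, 0], "rotation": [0, 0, -6.92]}, {"slide": [0, 0, 0], "rotation": [0, 0, -6.96]}, {"slide": [0, 0, 0], "rotation": [0, 0, 0]}, {"slide": [0, 0, 0], "rotation": [0, 0, 0]}]'

```text
time: 48.7
tool_pos: [0.429, 0.1426, 0.1082]
tool_rot: [-0.0, 0.732, 0.681, -0.001]
contact_force: [-0.1, -0.2, -0.3]
gripper_width: 0.002
```

Run:
```python
from h import *
go(.43,.1426,.02,86)
f=snap('wrist','w27');s=snap('side','s27')
```

```text
t 48.7 at [0.429  0.1426 0.1082] phi 85.83 tilt z [-1.5e-03 -3.0e-04 -1.0e+00]
 slide (current axes) [ 0.1  1.1 88.2] norm 88.2 rotz -0.17
 slide after turn [ 0.   1.  88.2]
```

View pics/w27.png

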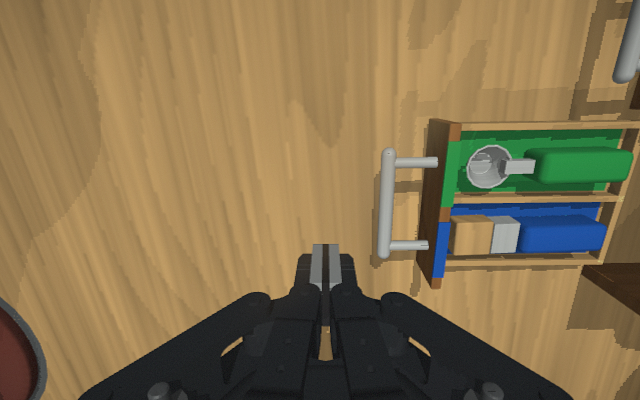

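View pics/s27.png

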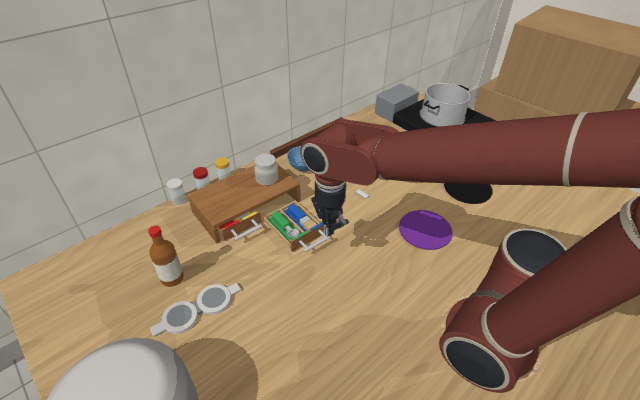

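>>> jog_arm --increments '[{"slide": [0, 0, 0], "rotation": [0, 0, -6.92]}, {"slide": [0, 0, 0], "rotation": [0, 0, -6.92]}, {"slide": [0, 0, 0], "rotation": [0, 0, -6.92]}, {"slide": [0, 0, 0], "rotation": [0, 0, -6.92]}, {"slide": [0, 0, 0], "rotation": [0, 0, -6.92]}, {"slide": [0, 0, 0], "rotation": [0, 0, -6.92]}, {"slide": [0, 0, 0], "rotation": [0, 0, -6.92]}, {"slide": [0, 0, 0], "rotation": [0, 0, -6.92]}, {"slide": [0, 0, 0], "rotation": [0, 0, -6.92]}, {"slide": [0, 0, 0], "rotation": [0, 0, -6.92]}, {"slide": [0, 0, 0], "rotation": [0, 0, -6.92]}, {"slide": [0, 0, 0], "rotation": [0, 0, -6.92]}, {"slide": [0, 0, 0], "rotation": [0, 0, -6.96]}, {"slide": [0, 0, 30], "rotation": [0, 0, 0]}, {"slide": [0, 0, 30], "rotation": [0, 0, 0]}, {"slide": [0, 0, 20], "rotation": [0, 0, 0]}, {"slide": [0, 0, 8], "rotation": [0, 0, 0]}, {"slide": [0, 0, 0], "rotation": [0, 0, 0]}, {"slide": [0, 0, 0], "rotation": [0, 0, 0]}, {"slide": [0, 0, 0], "rotation": [0, 0, 0]}]'

```text
time: 50.47
tool_pos: [0.4309, 0.143, 0.0226]
tool_rot: [0.001, 0.035, 0.999, 0.0]
contact_force: [0.5, -0.3, -0.2]
gripper_width: -0.004
```

Run:
```python
from h import *
go(.43,.1426,.02,176)
s=snap('side')
b=s['frame'][150:290,220:400];cv2.imwrite('pics/s28.png',cv2.resize(b,None,fx=4,fy=4,interpolation=cv2.INTER_NEAREST))
```

```text
t 50.47 at [0.4309 0.143  0.0226] phi 175.98 tilt z [ 2.9e-03  4.0e-04 -1.0e+00]
 slide (current axes) [ 0.9 -0.5  2.6] norm 2.8 rotz -0.02
 slide after turn [ 0.8 -0.5  2.6]
```

View pics/s28.png

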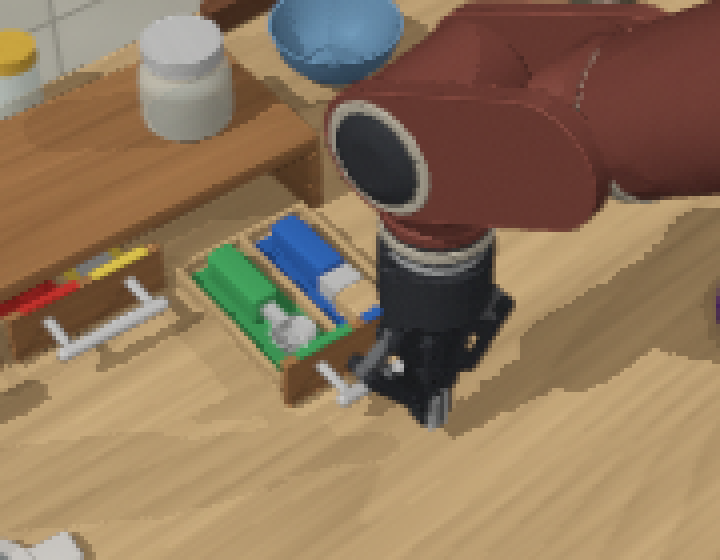

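Run:
```python
from h import *
s=snap('side')
for h in (0,.1,.15,.18,.2,.22,.25,.3): print(h,proj(s,[.431,.143,.0226+h]))
```

```text
0 [326.3299253  254.50055052]
0.1 [327.14906091 229.79791789]
0.15 [327.59797044 216.26017511]
0.18 [327.88138508 207.71325353]
0.2 [328.07657804 201.82682901]
0.22 [328.27700554 195.78254685]
0.25 [328.58793159 186.40596489]
0.3 [329.13551081 169.89264508]
```

>>> jog_arm --increments '[{"slide": [-6, 0, 0], "rotation": [0, 0, 0]}, {"slide": [-6, 0, 0], "rotation": [0, 0, 0]}, {"slide": [-6, 0, 0], "rotation": [0, 0, 0]}, {"slide": [-6, 0, 0], "rotation": [0, 0, 0]}, {"slide": [-8, 0, 0], "rotation": [0, 0, 0]}, {"slide": [-10, 0, 0], "rotation": [0, 0, 0]}, {"slide": [-12, 0, 0], "rotation": [0, 0, 0]}, {"slide": [-12, 0, 0], "rotation": [0, 0, 0]}, {"slide": [-12, 0, 0], "rotation": [0, 0, 0]}, {"slide": [-12, 0, 0], "rotation": [0, 0, 0]}, {"slide": [-12, 0, 0], "rotation": [0, 0, 0]}, {"slide": [-12, 0, 0], "rotation": [0, 0, 0]}, {"slide": [-12, 0, 0], "rotation": [0, 0, 0]}, {"slide": [-12, 0, 0], "rotation": [0, 0, 0]}, {"slide": [-10, 0, 0], "rotation": [0, 0, 0]}, {"slide": [-8, 0, 0], "rotation": [0, 0, 0]}, {"slide": [-4, 0, 0], "rotation": [0, 0, 0]}, {"slide": [0, 0, 0], "rotation": [0, 0, 0]}, {"slide": [0, 0, 0], "rotation": [0, 0, 0]}]'

```text
time: 52.15
tool_pos: [0.5894, 0.1314, 0.021]
tool_rot: [0.0, 0.035, 0.999, -0.0]
contact_force: [-0.4, 0.1, 0.1]
gripper_width: 0.001
```

Run:
```python
from h import *
go(.612,.13,.02,176)
s=snap('side')
b=s['frame'][150:290,220:400];cv2.imwrite('pics/s29.png',cv2.resize(b,None,fx=4,fy=4,interpolation=cv2.INTER_NEAREST))
```

```text
t 52.15 at [0.5894 0.1314 0.021 ] phi 176.0 tilt z [ 5.e-04 -3.e-04 -1.e+00]
 slide (current axes) [-22.7   0.2   1. ] norm 22.7 rotz -0.00
 slide after turn [-22.7   0.2   1. ]
```

View pics/s29.png

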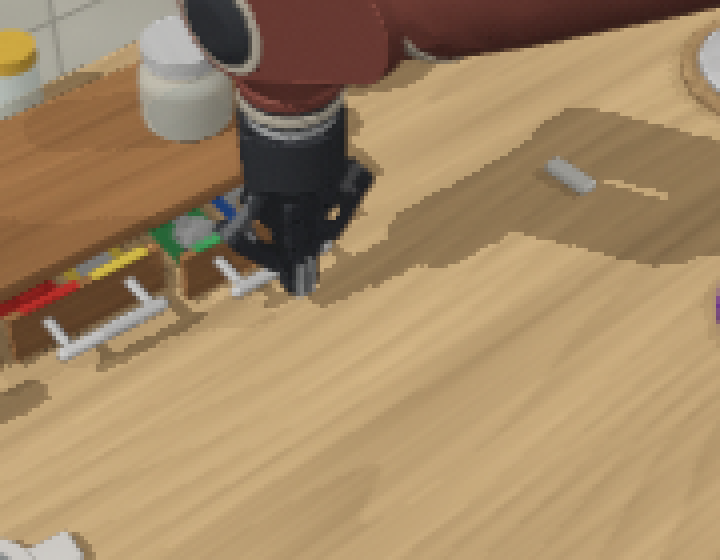

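>>> jog_arm --increments '[{"slide": [-5, 0, 0], "rotation": [0, 0, 0]}, {"slide": [-5, 0, 0], "rotation": [0, 0, 0]}, {"slide": [-4, 0, 0], "rotation": [0, 0, 0]}, {"slide": [-3, 0, 0], "rotation": [0, 0, 0]}, {"slide": [-3, 0, 0], "rotation": [0, 0, 0]}, {"slide": [0, 0, 0], "rotation": [0, 0, 0]}]'

```text
time: 52.7
tool_pos: [0.6098, 0.1301, 0.0211]
tool_rot: [0.0, 0.035, 0.999, -0.0]
contact_force: [-0.3, -0.0, 0.1]
gripper_width: -0.003
```

>>> jog_arm --increments '[{"slide": [-1.5, 0, 0], "rotation": [0, 0, 0]}, {"slide": [-1.5, 0, 0], "rotation": [0, 0, 0]}, {"slide": [-1.5, 0, 0], "rotation": [0, 0, 0]}, {"slide": [0, 0, 0], "rotation": [0, 0, 0]}]'

```text
time: 53.03
tool_pos: [0.613, 0.1299, 0.0211]
tool_rot: [-0.001, 0.035, 0.999, -0.0]
contact_force: [-4.4, -0.5, 3.0]
gripper_width: 0.003
```

>>> jog_arm --increments '[{"slide": [-2, 0, 0], "rotation": [0, 0, 0]}, {"slide": [-2, 0, 0], "rotation": [0, 0, 0]}, {"slide": [0, 0, 0], "rotation": [0, 0, 0]}, {"slide": [0, 0, 0], "rotation": [0, 0, 0]}]'

```text
time: 53.37
tool_pos: [0.6132, 0.1299, 0.0209]
tool_rot: [-0.006, 0.035, 0.999, -0.0]
contact_force: [-17.7, -0.3, 13.0]
gripper_width: 0.002
```

>>> jog_arm --increments '[{"slide": [10, 0, 0], "rotation": [0, 0, 0]}, {"slide": [20, 0, 0], "rotation": [0, 0, 0]}, {"slide": [35, 0, 0], "rotation": [0, 0, 0]}, {"slide": [35, 0, -10], "rotation": [0, 0, 0]}, {"slide": [20, 0, -30], "rotation": [0, 0, 0]}, {"slide": [10, -20, -35], "rotation": [0, 0, 0]}, {"slide": [10, -20, -35], "rotation": [0, 0, 0]}, {"slide": [10, -20, -35], "rotation": [0, 0, 0]}, {"slide": [10, -20, -35], "rotation": [0, 0, 0]}, {"slide": [0, -30, 0], "rotation": [0, 0, 0]}, {"slide": [0, -30, 0], "rotation": [0, 0, 0]}, {"slide": [0, -30, 0], "rotation": [0, 0, 0]}, {"slide": [0, 0, 0], "rotation": [0, 0, 0]}, {"slide": [0, 0, 0], "rotation": [0, 0, 0]}, {"slide": [0, 0, 0], "rotation": [0, 0, 0]}]'

```text
time: 54.62
tool_pos: [0.4463, -0.0286, 0.2011]
tool_rot: [0.001, 0.035, 0.999, 0.0]
contact_force: [-0.4, -0.1, 0.0]
gripper_width: 0.002
```

Run:
```python
from h import *
snap('wrist','w30');s=snap('side');c=snap('scene','c30')
b=s['frame'][130:290,160:440];cv2.imwrite('pics/s30.png',cv2.resize(b,None,fx=2.8,fy=2.8,interpolation=cv2.INTER_CUBIC))
b=s['frame'][195:245,205:275];cv2.imwrite('pics/s30b.png',cv2.resize(b,None,fx=10,fy=10,interpolation=cv2.INTER_CUBIC))
print(state()['tool_pos'],state()['time'])
```

```text
[ 0.44617842 -0.02787517  0.20090049] 54.7667
```

View pics/s30.png

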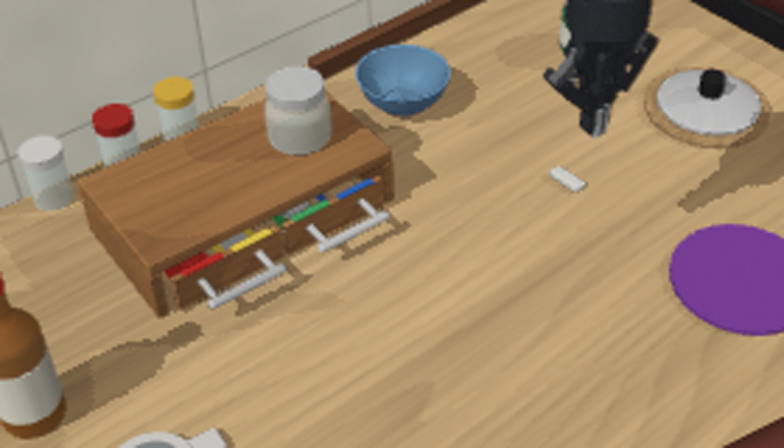

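View pics/s30b.png

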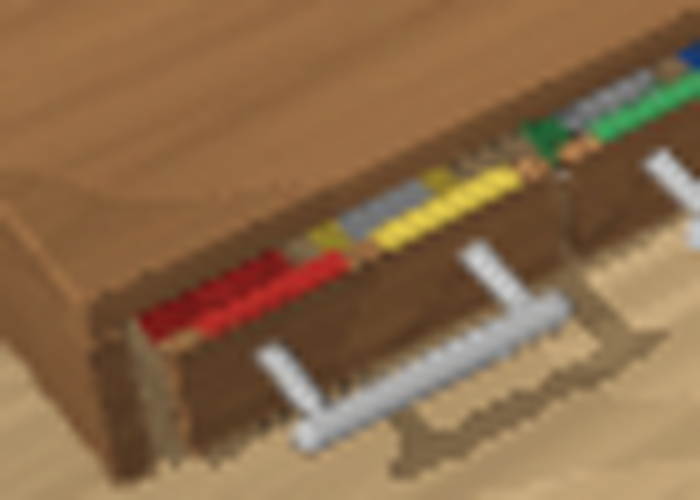

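View pics/w30.png

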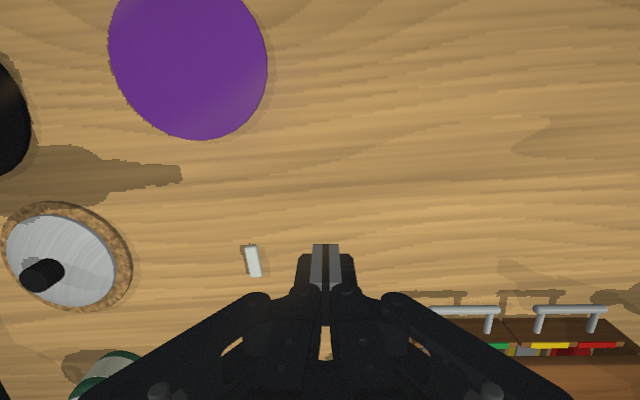

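View pics/c30.png

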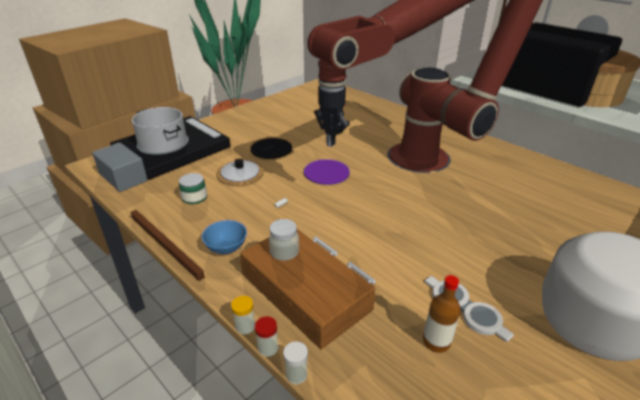

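Run:
```python
from h import *
print(manip.job_done()); print(state()['time'])
```

```text
the job is handed in; nothing more can be done
None
the job is handed in; nothing more can be done
```

The job is done and handed in at about 55 s of robot time. The lid is flat, knob up, on the cork mat. All four tools (red, yellow, green and blue) lie in the slots of their handle colours, and both trays are pushed home.

**Last checks**
- **Lid:** the last pictures show it centred and level on the mat.
- **Tools:** before the trays were closed, each one lay along its own slot. After closing, the red handle, the yellow tool's blade and the green and blue colours still show through the gap above the tray fronts.
- **Trays:** each ended on a firm stop, at about 25 N on the left and 18 N on the right. Their stop positions agree to about 1 mm, allowing for the stand's slight turn of about 4°.
- **Other things:** the rest, bowl, jar, press and canister looked undisturbed by eye; I did not measure them again.

**Disagreements and misses**
- The bars moved about 150 mm, not the full 155 mm of travel. I took the trays as home because they stopped hard and line up.
- An early test for the green slot returned a wrong place, and one blue handle fit was poor (overlap 0.70). I measured both again before using them.
- The first move call was refused for its input format and did not move the arm.
- I saw no tool knocked aside and no slackening of the grip.

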